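Make up two sampling kits at the lab counter

TASK

Make up two sampling kits from the stock on the counter. The tray with two wells gets the wide jar in its large well and the tall slim bottle in its small well; the tray with three wells gets the slide box lengthwise in its long well, and the small jar and the dropper bottle in its two square wells, one in each. Set everything down, without dropping it, so that it stands upright as it does now on the floor of its well, and leave the brown bottle standing where it is.

Things in the scene. Friction and masses are not known exactly. Their poses are not given: they have to be found in the camera images.
- wide_jar: Wide specimen jar of frosted plastic with a ribbed white screw cap, standing upright, loose: the widest of the stock. 66 mm tall; body 50 mm in diameter, cap 52 mm in diameter over the top 18 mm. About 50 g. Origin: centre of its underside; z up.
- tall_bottle: Tall slim bottle of frosted plastic with a ribbed white screw cap, straight sided, standing upright, loose. 82 mm tall; body 28 mm in diameter, cap 30 mm over the top 18 mm. About 30 g. Origin: centre of its underside; z up.
- small_jar: Small jar of frosted plastic with a ribbed white screw cap, standing upright, loose. 50 mm tall; body 36 mm in diameter, cap 38 mm over the top 15 mm. About 35 g. Origin: centre of its underside; z up.
- dropper: Dropper bottle, standing upright, loose: frosted body 28 mm in diameter and straight up to 46 mm, then a sloping shoulder and a thin white cap tapering to a point; 78 mm tall in all. Grip it by the body. About 30 g. Origin: centre of its underside; z up.
- slide_box: Frosted plastic box for microscope slides, standing on its long narrow side, loose: 30 mm (its x) by 84 mm (its y) and 38 mm tall. To be grasped across the 30 mm. About 50 g. Either end may point either way. Origin: centre of its underside; z up.
- tray2: Two-well kit tray: a slate-grey moulded slab 86 mm (its x) by 148 mm (its y), 14 mm high, that does not slide. Its wells are 11 mm deep with a flat floor 3 mm above the counter: a large one 70 x 70 mm centred at x 0, y -31 mm, and a small one 48 x 48 mm centred at x 0, y +42 mm in the tray's frame. Origin: centre of its underside; z up.
- tray3: Three-well kit tray: a slate-grey moulded slab 130 mm (its x) by 134 mm (its y), 14 mm high, that does not slide. Its wells are 11 mm deep with a flat floor 3 mm above the counter: a long one 48 mm (x) by 108 mm (y) centred at x -33 mm, y 0, and two square ones 52 x 52 mm centred at x +31 mm, y -33 mm and x +31 mm, y +33 mm in the tray's frame. Origin: centre of its underside; z up.
- brown_bottle: Brown reagent bottle with a black cap, full, standing loose among the stock, not part of any kit and to be left alone: 46 mm in diameter, 102 mm tall. Origin: centre of its underside.
- tube_rack: White rack of yellow-capped sample tubes, fixed in place, not part of the job, only to be kept clear of: 68 mm (its x) by 128 mm (its y), 99 mm tall over the caps. It stands in the row with the two trays. Origin: centre of its underside.

How it is judged:
At the end, for the whole second after the job is handed in: Each thing in the well that the goal names (small jar and dropper bottle either way): underside under 6 mm above the counter, within 14 mm of the well's centre along each side (slide box 16 mm lengthwise), within 0.1 rad of upright, released and at rest (x of wide_jar in the frame of tray2 between -0.014 and 0.014 m and y of wide_jar in the frame of tray2 between -0.045 and -0.017 m and x of tall_bottle in the frame of tray2 between -0.014 and 0.014 m and y of tall_bottle in the frame of tray2 between 0.028 and 0.056 m and x of slide_box in the frame of tray3 between -0.047 and -0.019 m and y of slide_box in the frame of tray3 between -0.016 and 0.016 m and (((x of small_jar in the frame of tray3 between 0.017 and 0.045 m and y of small_jar in the frame of tray3 between -0.047 and -0.019 m) and (x of dropper in the frame of tray3 between 0.017 and 0.045 m and y of dropper in the frame of tray3 between 0.019 and 0.047 m)) or ((x of small_jar in the frame of tray3 between 0.017 and 0.045 m and y of small_jar in the frame of tray3 between 0.019 and 0.047 m) and (x of dropper in the frame of tray3 between 0.017 and 0.045 m and y of dropper in the frame of tray3 between -0.047 and -0.019 m))) and z of wide_jar in the frame of tray2 between 0 and 0.006 m and angle between each of wide_jar, tall_bottle, small_jar, dropper, slide_box's own z axis and vertical below 0.1 rad and linear speed of each of wide_jar, tall_bottle, small_jar, dropper, slide_box below 0.02 m/s and angular speed of each of wide_jar, tall_bottle, small_jar, dropper, slide_box below 0.2 rad/s and z of tall_bottle in the frame of tray2 between 0 and 0.006 m and z of small_jar in the frame of tray3 between 0 and 0.006 m and z of dropper in the frame of tray3 between 0 and 0.006 m and z of slide_box in the frame of tray3 between 0 and 0.006 m); the robot touches nothing.
It fails at once if the brown bottle is shifted by more than 25 mm or tipped (distance of brown_bottle from where it was at the start of the episode above 0.025 m or angle between brown_bottle's own z axis and vertical above 0.3 rad).
It fails at once if one of the kit's things is dropped (it moves faster than 0.8 m/s within 30 mm of the counter) ((height (world z) of wide_jar below 0.03 m and linear speed of wide_jar above 0.8 m/s) or (height (world z) of tall_bottle below 0.03 m and linear speed of tall_bottle above 0.8 m/s) or (height (world z) of small_jar below 0.03 m and linear speed of small_jar above 0.8 m/s) or (height (world z) of dropper below 0.03 m and linear speed of dropper above 0.8 m/s) or (height (world z) of slide_box below 0.03 m and linear speed of slide_box above 0.8 m/s)).
It also fails if it takes over 128 s, if anything falls off the work surface, if the arm or the gripper's body presses on something with over 40 N, if the wrist force passes 120 N, or if a joint passes its speed limit or range.

ROBOT

A 7-joint arm with a two-finger parallel gripper is mounted at the origin on the work surface. World frame = base frame: x ahead of the robot, y to its left, z up, the work surface at z = 0. Lengths are in m, angles in rad, forces in N, time in s.
With the tool pointing down it reaches from about 0.425 to 1.025 m from the base axis. Payload 3.6 kg.
Tool frame: the origin (TCP) lies at the very end of the fingers, on their centre line; the grasp point (between the pads) lies 19 mm behind it; z points along the fingers, y is the direction in which the jaws open and shut (so a half turn about z gives the same grasp; the last joint's range is limited). The gripper opens to 85 mm and grips with 20 to 120 N. Pads are 22 mm wide; open, the fingers measure 114 mm over their backs; the gripper's body (76 mm by 85 mm) begins 54 mm behind the grasp point. The pads swing forward as they close: fully open they stand 13 mm farther back than shut.
Start: joints at [1.151, 0.591, 0.048, 1.609, -0.033, 0.943, -0.034], TCP at [0.233, -0.687, 0.231] pointing down, gripper open.
Joint ranges: [-2.69, 2.69], [-0.47, 2.24], [-1.27, 1.36], [0.19, 2.51], [-1.53, 4.68], [0.08, 2.07], [-3.09, 3.09]. Speed limits (rad/s): [2.57, 2.57, 3.14, 3.14, 3.14, 3.14, 3.14].

INTERFACE

Orientations are given as a unit quaternion [x, y, z, w].
In Python, from rig import readout, cams, manip gives the robot as it stands.
- The arm moves only by the tool arm_command, never from a script. Its argument "steps" is a list of rows, each an object with "travel": the shift along the world's x, y, z in cm, a list of three; "turn": the turn, a rotation vector about the world's x, y, z in degrees, a list of three; "jaw": the opening in per cent of the stroke, from 0 (shut) to 100 (fully open). In form: [{"travel": [tx, ty, tz], "turn": [ax, ay, az], "jaw": jaw}, ...]. A call has 1 to 8 rows; each row is the pose to reach, as a shift and turn from the pose commanded when the call began; what a row does not reach only later rows make up. A row lasts 1/8 s, in which the tool goes at most 62.5 mm and 10.7 degrees, less where a joint would pass 70% of its speed; a pose out of reach is approached as far as the arm can. A call with a gripper value outside its range is refused whole. The fingers move at their own pace and stop on an object; "force" is the grip in N (left out, the last holds). Time passes only in rows, so rows that repeat a pose let the fingers close. It gives the time, the measured TCP pose, the force and the opening at its end, in the units of the state.
- readout.sense(): the state, without advancing time (a new reading comes with each control period).
- cams.capture(name): name is "scene" or "top"; returns the picture (480x640x3 uint8, red, green, blue); there is no depth.
- cams.calibration(name): a dict with "fx", "fy", "cx", "cy" (pixels), "D" ([k1, k2, p1, p2, k3] as OpenCV has them; the pictures are not rectified), "R" (3x3) and "t" (3): a world point X has camera coordinates R X + t. Camera axes: x right, y down, z forward; pixel columns grow to the right and rows downward; lengths in m; the calibration is good to about 2 mm. A picture is of the moment at which its call begins. calibration takes no time and is no camera call.
- manip.hand_in(): hands the job in, once; it reports no verdict.
The state is a dict: "clock": time; "joint_pos": joint angles; "joint_vel": joint speeds; "tau": joint torques, N m; "position": TCP position; "tcp_rot": TCP orientation; "contact_force": force on the tool from outside, world axes, zero at the start; "moment": the same for the moment, N m; "grip_width": finger opening in m.
Only numpy, scipy, OpenCV 4.12 (cv2) and the standard library are available. Lean on these libraries where they do the work, as an engineer would, in place of code of your own. Each camera call takes 0.05 s, during which the arm holds its last target.

## Working session

There is one attempt and no reset: what is moved stays moved. The work goes in short steps, Python scripts to look and compute and a tool call to move; the robot and the scene stay as the last step left them, time stands still between calls to the robot, and variables do not carry over. Pictures are saved under pics/ and viewed, and the job is handed in when it is done.

Besides the shell and the picture viewer there is one more tool, called after "Call:" by a JSON object that holds its "op" and its "data". arm_command: Moves the arm, as the interface text tells. Its arguments: {"type":"object","properties":{"steps":{"type":"array","items":{"type":"object","properties":{"travel":{"type":"array","items":{"type":"number"}},"turn":{"type":"array","items":{"type":"number"}},"jaw":{"type":"number"}}}},"force":{"type":"number"}},"required":["steps"]}

```bash
mkdir -p pics; ls; python3 - <<'E'
from rig import readout,cams
import cv2
s=readout.sense();print({k:s[k] for k in('clock','position','tcp_rot','grip_width')})
for n in('scene','top'):
    im=cams.capture(n);cv2.imwrite(f'pics/{n}0.png',im[:,:,::-1]);print(n,cams.calibration(n))
E
```

```text
pics
{'clock': 0.0, 'position': array([ 0.23248276, -0.68583987,  0.23016016]), 'tcp_rot': array([ 9.86669967e-01,  1.62730238e-01, -2.36896132e-04, -1.09073838e-03]), 'grip_width': 0.08543679014966268}
scene {'fx': 496.297572081203, 'fy': 496.297572081203, 'cx': 325.52157994109075, 'cy': 236.37549061348264, 'D': array([0.01084553, 0.        , 0.        , 0.        , 0.        ]), 'R': array([[ 3.43359355e-01,  9.39204096e-01, -1.42425802e-04],
       [ 7.73505335e-01, -2.82868306e-01, -5.67164014e-01],
       [-5.32723052e-01,  1.94630903e-01, -8.23604857e-01]]), 't': array([-0.17304936, -0.38375066,  1.24758277])}
top {'fx': 498.7670991030379, 'fy': 498.7670991030379, 'cx': 316.1578461811515, 'cy': 240.37012791808237, 'D': array([0.03283615, 0.        , 0.        , 0.        , 0.        ]), 'R': array([[ 0.05623992, -0.99840539,  0.0048722 ],
       [-0.97568947, -0.05599433, -0.21188367],
       [ 0.21181862,  0.00716257, -0.97728275]]), 't': array([-0.02015065,  0.52617423,  1.09595733])}
```

View pics/scene0.png

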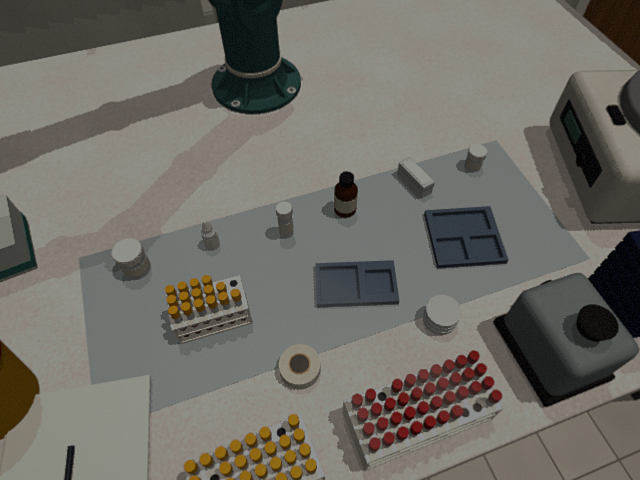

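View pics/top0.png

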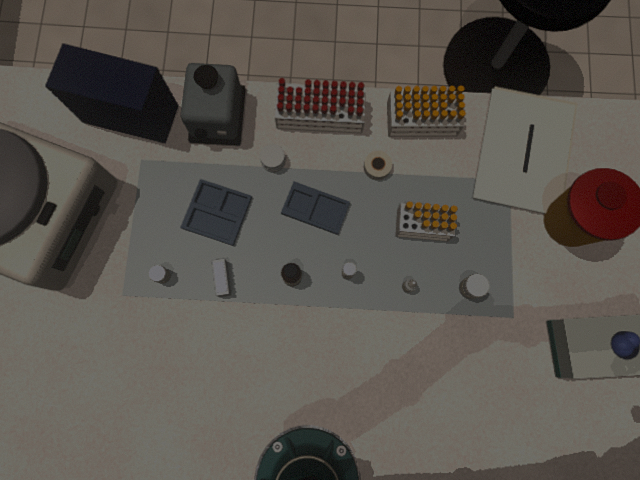

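The scene view shows the wide jar (128,258), dropper (209,236), tall bottle (285,218), brown bottle (345,195), slide box (415,177), small jar (476,157), tray2 (357,283) and tray3 (466,237). The top view has the same row reversed: wide jar (477,286) through small jar (158,272). Next I'll zoom in.

```bash
python3 - <<'E'
import cv2
t=cv2.imread('pics/top0.png');s=cv2.imread('pics/scene0.png')
def c(im,x0,y0,w,h,k,n):
    z=cv2.resize(im[y0:y0+h,x0:x0+w],None,fx=k,fy=k,interpolation=cv2.INTER_CUBIC)
    z=cv2.convertScaleAbs(z,alpha=1.6)
    for i in range(0,w,10):
        cv2.line(z,(i*k,0),(i*k,4 if (x0+i)%50 else 12),(0,0,255),1)
        if (x0+i)%20==0: cv2.putText(z,str(x0+i),(i*k,24),0,.4,(0,0,255),1)
    for i in range(0,h,10):
        cv2.line(z,(0,i*k),(6,i*k),(0,0,255),1)
        if (y0+i)%20==0: cv2.putText(z,str(y0+i),(8,i*k+4),0,.4,(0,0,255),1)
    cv2.imwrite(f'pics/{n}.png',z)
c(t,140,170,220,140,3,'tA'); c(t,300,190,220,120,3,'tB')
c(s,80,190,200,150,4,'sA'); c(s,260,140,200,150,4,'sB'); c(s,310,180,200,140,4,'sC'); c(s,390,130,120,80,6,'sD')
E
```

```text
(no output)
```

View pics/tA.png

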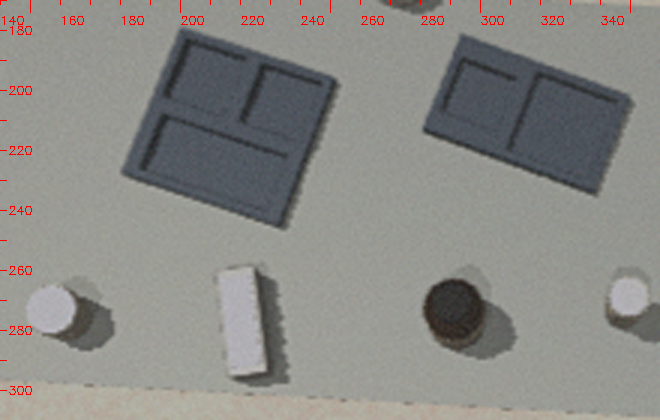

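View pics/tB.png

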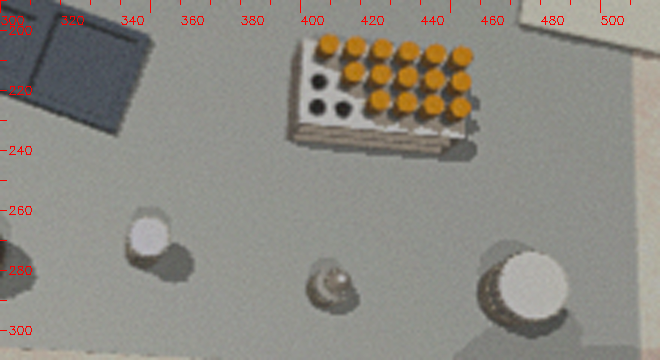

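View pics/sA.png

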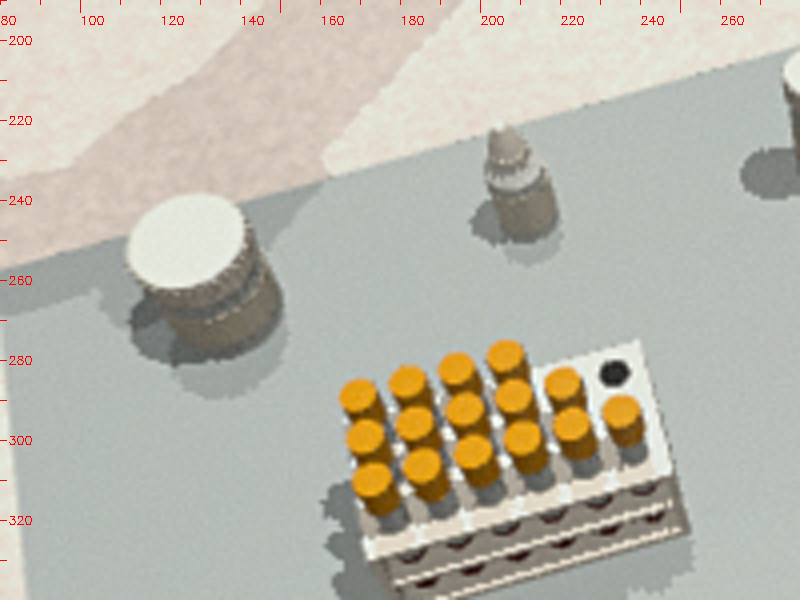

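View pics/sB.png

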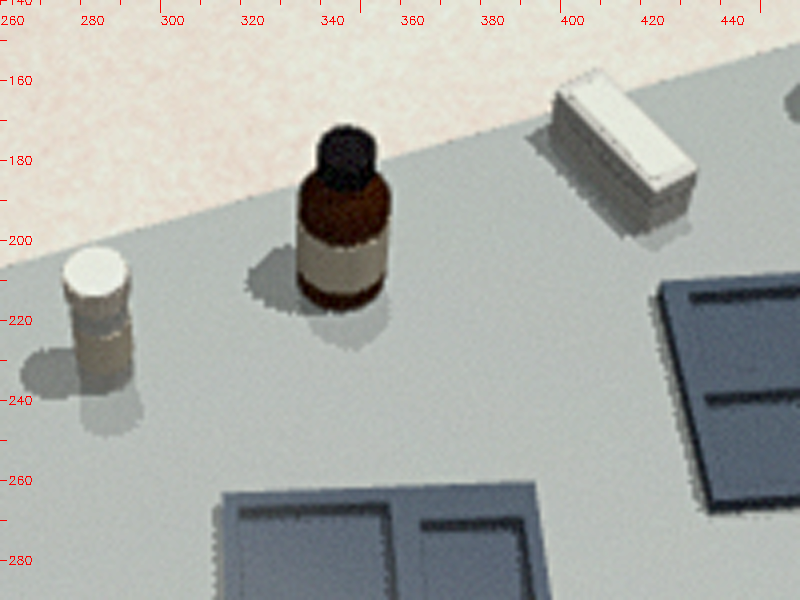

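View pics/sC.png

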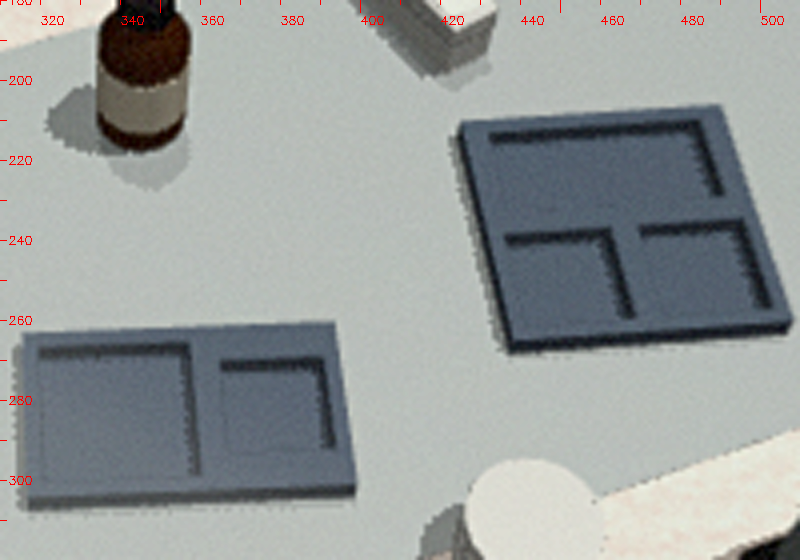

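View pics/sD.png

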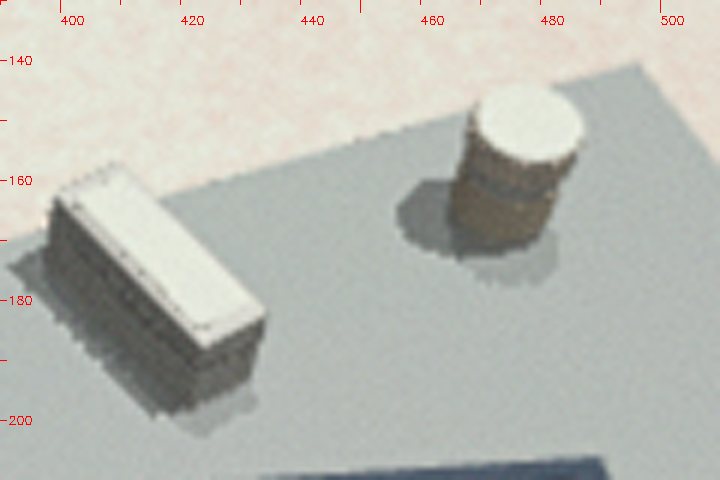

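The crops are clear enough to read pixel positions. I'll triangulate the cap tops, box corners and tray corners from the two views.

```bash
cat > h.py <<'E'
import numpy as np,cv2
from rig import cams
C={n:cams.calibration(n) for n in('scene','top')}
def KP(n):
    c=C[n];return np.array([[c['fx'],0,c['cx']],[0,c['fy'],c['cy']],[0,0,1]]),np.c_[c['R'],c['t']]
def und(n,p): 
    K,_=KP(n);return cv2.undistortPoints(np.array(p,float).reshape(-1,1,2),K,C[n]['D']).reshape(-1,2)
def tri(ps,pt):
    X=cv2.triangulatePoints(KP('scene')[1],KP('top')[1],und('scene',ps).T,und('top',pt).T)
    return (X[:3]/X[3]).T
def onz(n,p,z):
    R,t=C[n]['R'],C[n]['t'];o=-R.T@t;d=np.c_[und(n,p),np.ones(len(p))]@R
    return o+d*((z-o[2])/d[:,2])[:,None]
def proj(n,X):
    K,_=KP(n);return cv2.projectPoints(np.array(X,float),cv2.Rodrigues(C[n]['R'])[0],C[n]['t'],K,C[n]['D'])[0].reshape(-1,2)
E
python3 - <<'E'
from h import *
np.set_printoptions(precision=4,suppress=True)
nm=['wide','tall','dropper','small','brown']
S=[(126.8,250.3),(284,208),(205.5,222.5),(477.8,150.7),(346.8,175.8)]
T=[(477.8,285.3),(349.9,269),(413.3,282),(157.3,273),(291.3,272)]
for n,x,a,b,h in zip(nm,tri(S,T),S,T,[.066,.082,.078,.05,.102]): print(n,x,onz('scene',[a],h)[0][:2],onz('top',[b],h)[0][:2])
def four(S,T,h):
    print(tri(S,T));a=onz('scene',S,h);b=onz('top',T,h);print(a[:,:2],b[:,:2],'centers',a.mean(0),b.mean(0))
    for q in(a,b):
        print([ (round(np.linalg.norm(q[(i+1)%4]-q[i]),4),round(np.degrees(np.arctan2(*(q[(i+1)%4]-q[i])[1::-1])),1)) for i in range(4)])
# order scene; match in top
print('box');four([(398.7,162.7),(409.7,157.2),(434.5,182.2),(424.3,188)],[(229,293.7),(216.7,295.7),(212.7,260),(225,258.7)],.038)
print('tray3');four([(425,210.5),(490.3,206.3),(507.8,260),(437.5,266)],[(234.3,246.3),(180.7,228),(200.3,179),(252.7,196)],.014)
print('tray2');four([(315.5,263.5),(393.5,260.5),(398.8,301.8),(317.3,304.8)],[(339.3,234.7),(281,213.7),(294,181.3),(351,202.7)],.014)
# rack: top plate corners in top view
print('rack',onz('top',[(400.5,203),(457,208),(454,236),(399,232)],.08))
E
```

```text
wide [ 0.4429 -0.3581  0.0619] [ 0.4464 -0.3561] [ 0.4422 -0.358 ]
tall [ 0.4609 -0.0681  0.0788] [ 0.4637 -0.0672] [ 0.46   -0.0693]
dropper [ 0.4402 -0.2117  0.0741] [ 0.4434 -0.211 ] [ 0.4396 -0.2115]
small [0.4317 0.3685 0.0475] [0.4338 0.3672] [0.4311 0.3671]
brown [0.444  0.0622 0.0999] [0.4463 0.0639] [0.4428 0.0597]
box
[[0.3949 0.2035 0.0346]
 [0.3889 0.2315 0.0351]
 [0.4707 0.2483 0.0366]
 [0.4761 0.2215 0.035 ]]
[[0.3978 0.2026]
 [0.3915 0.2311]
 [0.4719 0.2485]
 [0.4787 0.222 ]] [[0.3943 0.2021]
 [0.3882 0.2297]
 [0.4701 0.2472]
 [0.4748 0.219 ]] centers [0.435 0.226 0.038] [0.4318 0.2245 0.038 ]
[(np.float64(0.0292), np.float64(102.5)), (np.float64(0.0823), np.float64(12.2)), (np.float64(0.0273), np.float64(-75.7)), (np.float64(0.0831), np.float64(-166.5))]
[(np.float64(0.0282), np.float64(102.5)), (np.float64(0.0838), np.float64(12.0)), (np.float64(0.0285), np.float64(-80.6)), (np.float64(0.0823), np.float64(-168.1))]
tray3
[[0.5122 0.2082 0.0099]
 [0.549  0.3391 0.0106]
 [0.674  0.3034 0.0126]
 [0.6391 0.1728 0.0105]]
[[0.5155 0.2096]
 [0.5513 0.3387]
 [0.6747 0.3029]

[... 533 characters left out ...]
0.6824  0.0738  0.0104]
 [ 0.6366 -0.0671  0.0089]]
[[ 0.5577 -0.0396]
 [ 0.6019  0.1005]
 [ 0.6841  0.0734]
 [ 0.6398 -0.0652]] [[ 0.5528 -0.0447]
 [ 0.5968  0.0989]
 [ 0.6809  0.0728]
 [ 0.6343 -0.0694]] centers [0.6209 0.0173 0.014 ] [0.6162 0.0144 0.014 ]
[(np.float64(0.147), np.float64(72.5)), (np.float64(0.0866), np.float64(-18.3)), (np.float64(0.1455), np.float64(-107.7)), (np.float64(0.086), np.float64(162.7))]
[(np.float64(0.1502), np.float64(72.9)), (np.float64(0.088), np.float64(-17.2)), (np.float64(0.1497), np.float64(-108.1)), (np.float64(0.0852), np.float64(163.1))]
rack [[ 0.6202 -0.1791  0.08  ]
 [ 0.6156 -0.3083  0.08  ]
 [ 0.5493 -0.3014  0.08  ]
 [ 0.5516 -0.1771  0.08  ]]
```

Two-view heights come out about 4 mm below the text's values, a consistent calibration offset, and the two views agree on x and y to about 4 mm, so I'll use the means. First I'll compute the targets, then move above the wide jar.

```bash
cat >> h.py <<'E'
def R2(a): a=np.radians(a);return np.array([[np.cos(a),-np.sin(a)],[np.sin(a),np.cos(a)]])
T3=(np.array([.594,.255]),-15.5);T2=(np.array([.6185,.0158]),-17.3)
def well(T,p): return T[0]+R2(T[1])@np.array(p)
G=dict(wide=well(T2,(0,-.031)),tallw=well(T2,(0,.042)),box=well(T3,(-.033,0)),sm=well(T3,(.031,-.033)),sp=well(T3,(.031,.033)))
P=dict(wide=(.4443,-.357),tall=(.462,-.068),dropper=(.4415,-.211),small=(.4325,.367),box=(.4335,.2253))
def st():
    from rig import readout
    from scipy.spatial.transform import Rotation as Ro
    s=readout.sense();y=Ro.from_quat(s['tcp_rot']).as_matrix()
    print('t',round(s['clock'],2),'p(cm)',np.round(s['position']*100,2),'phi',round(np.degrees(np.arctan2(y[1,1],y[0,1])),1),'tilt',np.round(np.degrees(y[:2,2]),2),'w',round(s['grip_width'],4),'F',np.round(s['contact_force'],1))
    return s
def to(name,z=None):
    s=st();t=np.array(G.get(name,P.get(name)));d=(t-s['position'][:2])*100;print('d(cm)',name,np.round(d,2),'' if z is None else round((z-s['position'][2])*100,2))
E
python3 -c "
from h import *
print(G);to('wide',.13)"
```

```text
{'wide': array([ 0.60928138, -0.01379758]), 'tallw': array([0.63098974, 0.05589995]), 'box': array([0.5622002 , 0.26381887]), 'sm': array([0.61505368, 0.21491581]), 'sp': array([0.63269141, 0.27851542])}
t 0.1 p(cm) [ 23.25 -68.59  23.02] phi -71.3 tilt [-0.04  0.12] w 0.0856 F [0.9 0.5 0.1]
d(cm) wide [37.68 67.21] -10.02
```

Call:
{"op": "arm_command", "data": {"steps": [{"travel":[2.5,4,0],"turn":[0,0,-6],"jaw":100},{"travel":[5.5,8.5,0],"turn":[0,0,-12],"jaw":100},{"travel":[8.5,13.3,0],"turn":[0,0,-18],"jaw":100},{"travel":[11.6,18,0],"turn":[0,0,-24],"jaw":100},{"travel":[14.7,22.8,0],"turn":[0,0,-30],"jaw":100},{"travel":[17.8,27.8,0],"turn":[0,0,-36],"jaw":100},{"travel":[21.1,32.9,0],"turn":[0,0,-36],"jaw":100},{"travel":[21.1,32.9,0],"turn":[0,0,-36],"jaw":100}], "force": 35}}

```text
clock: 1.1
position: [0.4477, -0.3512, 0.2307]
tcp_rot: [0.99, -0.145, 0.0, -0.002]
contact_force: [0.4, -0.5, -0.0]
grip_width: 0.0853
```

```bash
python3 -c "
from h import *
to('wide',.034)
im=cams.capture('scene');cv2.imwrite('pics/s1.png',im[:,:,::-1])"
```

```text
t 1.1 p(cm) [ 44.77 -35.12  23.07] phi -106.6 tilt [0.05 0.21] w 0.0853 F [ 0.4 -0.5 -0. ]
d(cm) wide [16.16 33.74] -19.67
```

View pics/s1.png

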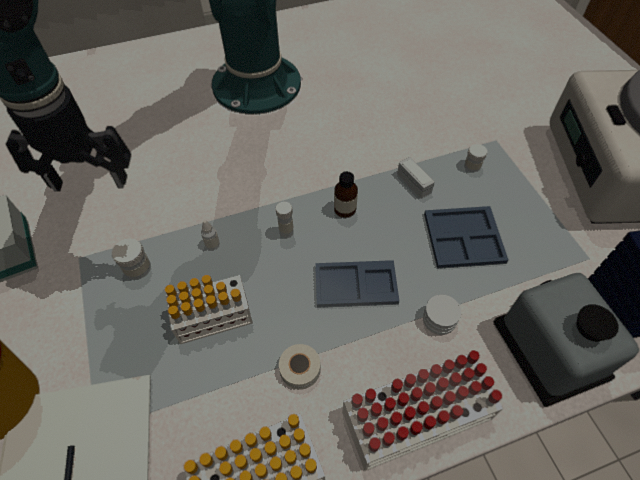

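The picture shows the gripper above and robot-side of the wide jar, fingertips near (50,185) and (122,180). I'll check whether the TCP has settled and compare its projection with the picture.

```bash
sed -i 's/G=dict(wide=/G=dict(widew=/' h.py; python3 -c "
from h import *
to('wide',.034)
from scipy.spatial.transform import Rotation as Ro
from rig import readout
s=readout.sense();M=Ro.from_quat(s['tcp_rot']).as_matrix()
for o in(-.0427,0,.0427): print(proj('scene',[s['position']+M@[0,o,-.013]]),proj('top',[s['position']+M@[0,o,-.013]]))
t=cams.capture('top')
cv2.imwrite('pics/t1.png',cv2.convertScaleAbs(cv2.resize(t[230:350,400:560,::-1],None,fx=4,fy=4),alpha=1.6))
"
```

```text
t 1.15 p(cm) [ 44.55 -35.46  23.09] phi -106.9 tilt [-0.01  0.08] w 0.0855 F [-0.1 -0.9  1. ]
d(cm) wide [-0.12 -0.24] -19.69
[[117.29712457 183.27789018]] [[484.41696969 264.17471585]]
[[ 88.16173133 184.48972817]] [[506.27081005 271.87885794]]
[[ 58.87173622 185.70346119]] [[528.3332637  279.65169959]]
```

View pics/t1.png

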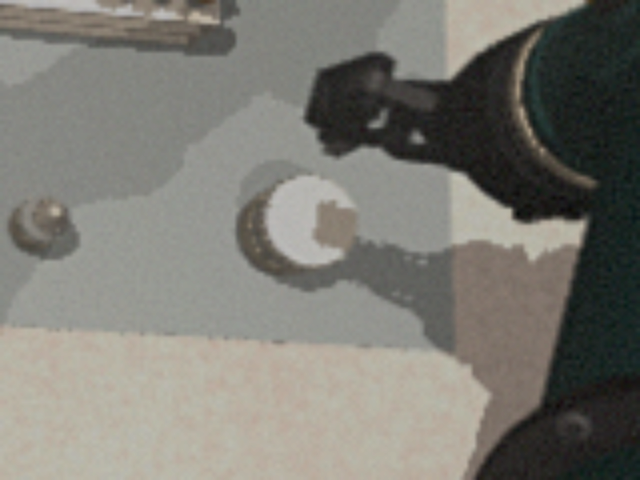

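The projection agrees with the picture: the top view has the open fingers just beyond the jar (upper right), as expected at 23 cm height. Now I'll descend.

Call:
{"op": "arm_command", "data": {"steps": [{"travel":[0,0,-3],"turn":[0,0,0],"jaw":100},{"travel":[0,0,-7],"turn":[0,0,0],"jaw":100},{"travel":[0,0,-11],"turn":[0,0,0],"jaw":100},{"travel":[0,0,-14.5],"turn":[0,0,0],"jaw":100},{"travel":[0,0,-17],"turn":[0,0,0],"jaw":100},{"travel":[0,0,-19],"turn":[0,0,0],"jaw":100},{"travel":[0,0,-19.7],"turn":[0,0,0],"jaw":100},{"travel":[0,0,-19.7],"turn":[0,0,0],"jaw":100}]}}

```text
clock: 2.2
position: [0.4428, -0.3589, 0.0341]
tcp_rot: [0.988, -0.151, -0.0, 0.0]
contact_force: [0.4, 0.7, -0.3]
grip_width: 0.0852
```

```bash
python3 -c "
from h import *
im=cams.capture('scene');to('wide',.034)
cv2.imwrite('pics/s2.png',cv2.convertScaleAbs(cv2.resize(im[170:320,60:220,::-1],None,fx=4,fy=4),alpha=1.4))"
```

```text
t 2.25 p(cm) [ 44.33 -35.88   3.47] phi -107.4 tilt [ 0.01 -0.05] w 0.0853 F [-1.   0.3  0.1]
d(cm) wide [0.1  0.18] -0.07
```

View pics/s2.png

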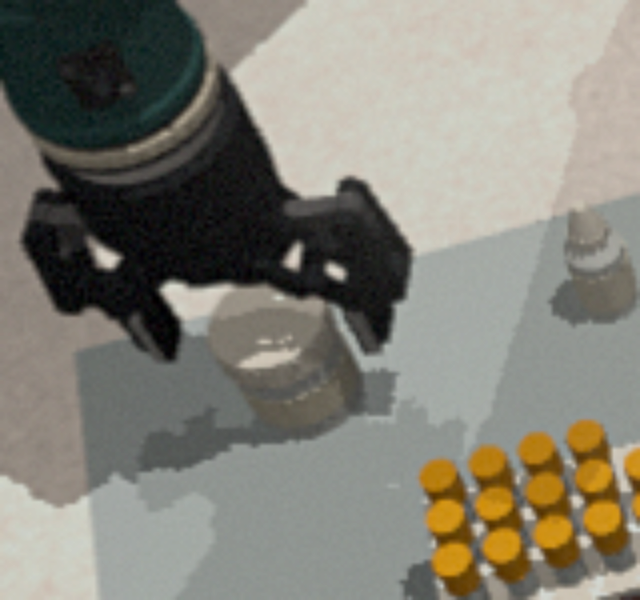

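The open fingers straddle the wide jar's cap, which sits at about (128,255) in the full picture. Next I'll close them.

Call:
{"op": "arm_command", "data": {"steps": [{"travel":[0,0,0],"turn":[0,0,0],"jaw":70},{"travel":[0,0,0],"turn":[0,0,0],"jaw":55},{"travel":[0,0,0],"turn":[0,0,0],"jaw":40},{"travel":[0,0,0],"turn":[0,0,0],"jaw":30},{"travel":[0,0,0],"turn":[0,0,0],"jaw":30},{"travel":[0,0,0],"turn":[0,0,0],"jaw":30}], "force": 35}}

```text
clock: 3.0
position: [0.4443, -0.3579, 0.0352]
tcp_rot: [0.989, -0.15, 0.001, 0.0]
contact_force: [0.5, -0.5, 6.0]
grip_width: 0.0512
```

Call:
{"op": "arm_command", "data": {"steps": [{"travel":[0,0,0.5],"turn":[0,0,0],"jaw":30},{"travel":[0,0,1.5],"turn":[0,0,0],"jaw":30},{"travel":[0,0,3.5],"turn":[0,0,0],"jaw":30},{"travel":[0,0,6.5],"turn":[0,0,0],"jaw":30},{"travel":[0,0,10],"turn":[0,0,0],"jaw":30},{"travel":[0,0,13],"turn":[0,0,0],"jaw":30},{"travel":[0,0,14.5],"turn":[0,0,0],"jaw":30},{"travel":[0,0,14.5],"turn":[0,0,0],"jaw":30}]}}

```text
clock: 4.0
position: [0.4442, -0.3579, 0.1802]
tcp_rot: [0.989, -0.15, 0.001, 0.0]
contact_force: [-0.4, 0.5, -0.9]
grip_width: 0.0508
```

```bash
python3 -c "
from h import *
im=cams.capture('scene');to('widew')
cv2.imwrite('pics/s3.png',cv2.convertScaleAbs(cv2.resize(im[120:270,30:190,::-1],None,fx=4,fy=4),alpha=1.4))"
```

```text
t 4.05 p(cm) [ 44.36 -35.74  17.92] phi -107.3 tilt [-0.    0.01] w 0.051 F [-0.3  0.5 -0.4]
d(cm) widew [16.57 34.36]
```

View pics/s3.png

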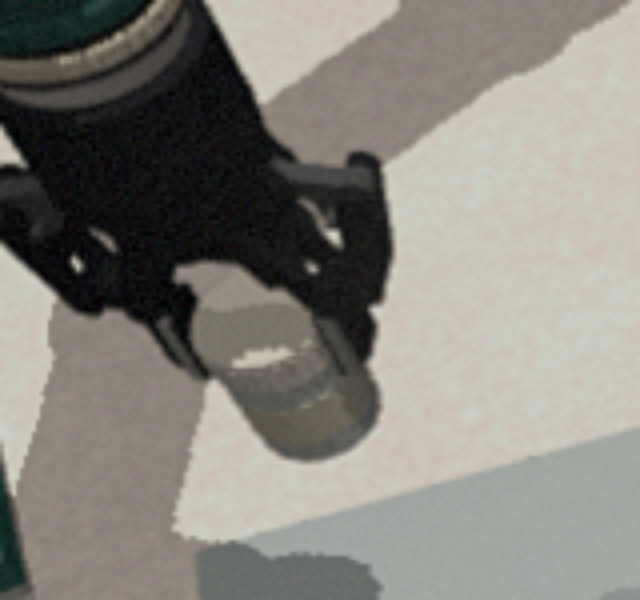

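The jar is held upright by its cap and clear of the counter. Now I'll carry it across.

Call:
{"op": "arm_command", "data": {"steps": [{"travel":[1,2.2,0],"turn":[0,0,0],"jaw":30},{"travel":[3.3,6.8,0],"turn":[0,0,0],"jaw":30},{"travel":[6,12.4,0],"turn":[0,0,0],"jaw":30},{"travel":[8.7,18,0],"turn":[0,0,0],"jaw":30},{"travel":[11.4,23.6,0],"turn":[0,0,0],"jaw":30},{"travel":[14,29,0],"turn":[0,0,0],"jaw":30},{"travel":[15.8,32.7,0],"turn":[0,0,0],"jaw":30},{"travel":[16.6,34.4,0],"turn":[0,0,0],"jaw":30}]}}

```text
clock: 5.05
position: [0.6097, -0.0102, 0.1775]
tcp_rot: [0.989, -0.148, -0.001, -0.0]
contact_force: [-0.4, 0.3, -0.3]
grip_width: 0.0512
```

Call:
{"op": "arm_command", "data": {"steps": [{"travel":[0,0,-1],"turn":[0,0,0],"jaw":30},{"travel":[0,0,-3.5],"turn":[0,0,0],"jaw":30},{"travel":[0,0,-6.5],"turn":[0,0,0],"jaw":30},{"travel":[0,0,-9],"turn":[0,0,0],"jaw":30},{"travel":[0,0,-11],"turn":[0,0,0],"jaw":30},{"travel":[0,0,-12],"turn":[0,0,0],"jaw":30},{"travel":[0,0,-12],"turn":[0,0,0],"jaw":30},{"travel":[0,0,-12],"turn":[0,0,0],"jaw":30}]}}

```text
clock: 6.05
position: [0.6104, -0.0139, 0.06]
tcp_rot: [0.989, -0.15, 0.001, -0.0]
contact_force: [0.3, -0.2, -0.9]
grip_width: 0.051
```

```bash
python3 -c "
from h import *
im=cams.capture('scene');to('widew',.038)
cv2.imwrite('pics/s4.png',cv2.convertScaleAbs(cv2.resize(im[180:330,270:430,::-1],None,fx=4,fy=4),alpha=1.4))"
```

```text
t 6.1 p(cm) [61.05 -1.37  6.02] phi -107.3 tilt [ 0.1 -0. ] w 0.0505 F [-0.4 -0.4 -0.3]
d(cm) widew [-0.12 -0.01] -2.22
```

View pics/s4.png

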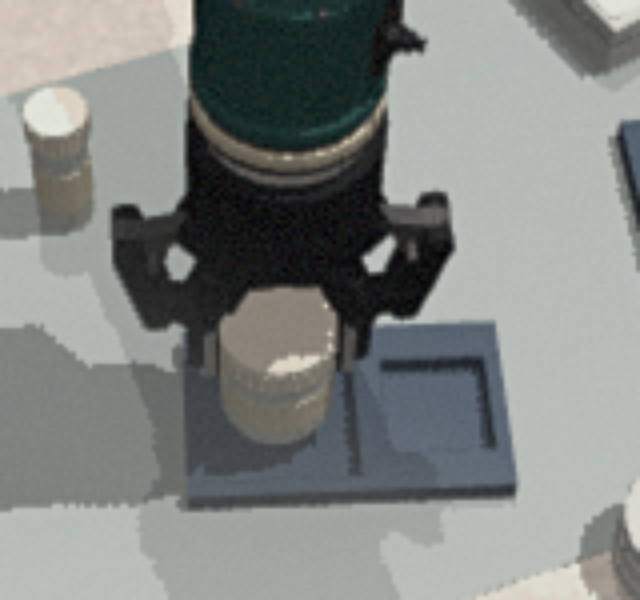

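The jar hangs over the large well, about 2.2 cm above its floor, so I'll lower it gently.

Call:
{"op": "arm_command", "data": {"steps": [{"travel":[-0.1,0,-0.6],"turn":[0,0,0],"jaw":30},{"travel":[-0.1,0,-1.2],"turn":[0,0,0],"jaw":30},{"travel":[-0.1,0,-1.6],"turn":[0,0,0],"jaw":30},{"travel":[-0.1,0,-1.9],"turn":[0,0,0],"jaw":30},{"travel":[-0.1,0,-2.1],"turn":[0,0,0],"jaw":30},{"travel":[-0.1,0,-2.2],"turn":[0,0,0],"jaw":30},{"travel":[-0.1,0,-2.2],"turn":[0,0,0],"jaw":30}]}}

```text
clock: 6.98
position: [0.6089, -0.0136, 0.0383]
tcp_rot: [0.989, -0.15, 0.0, -0.0]
contact_force: [-2.0, 0.7, 6.6]
grip_width: 0.051
```

```bash
python3 -c "
from h import *
im=cams.capture('scene');to('widew',.038)
cv2.imwrite('pics/s5.png',cv2.convertScaleAbs(cv2.resize(im[180:330,270:430,::-1],None,fx=4,fy=4),alpha=1.4))"
```

```text
t 7.03 p(cm) [60.89 -1.36  3.83] phi -107.3 tilt [0.01 0.01] w 0.0512 F [-2.2  0.   6.8]
d(cm) widew [ 0.04 -0.02] -0.03
```

View pics/s5.png

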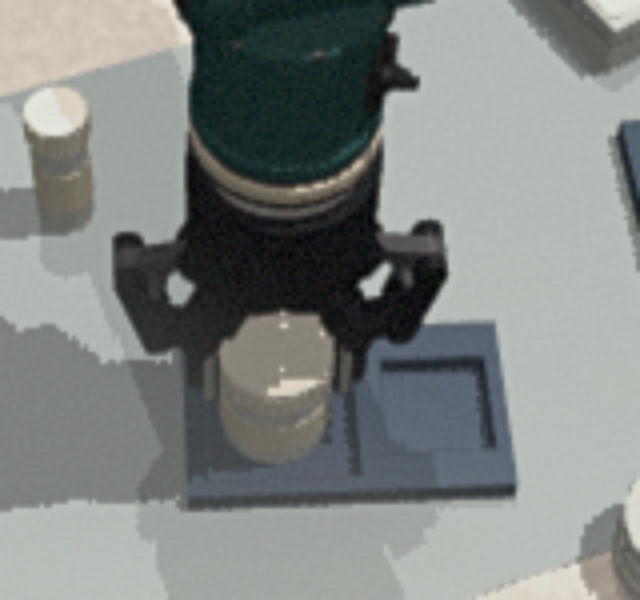

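The wrist reads 6.8 N upward, so the jar is standing on the well floor. I'll release and rise.

Call:
{"op": "arm_command", "data": {"steps": [{"travel":[0,0,0],"turn":[0,0,0],"jaw":64},{"travel":[0,0,0],"turn":[0,0,0],"jaw":70},{"travel":[0,0,0],"turn":[0,0,0],"jaw":80},{"travel":[0,0,0.5],"turn":[0,0,0],"jaw":80},{"travel":[0,0,3],"turn":[0,0,0],"jaw":80},{"travel":[0,0,7],"turn":[0,0,0],"jaw":80},{"travel":[0,0,11],"turn":[0,0,0],"jaw":100},{"travel":[0,0,14],"turn":[0,0,0],"jaw":100}]}}

```text
clock: 8.02
position: [0.6092, -0.0137, 0.1794]
tcp_rot: [0.989, -0.15, 0.001, -0.0]
contact_force: [0.6, 0.1, -0.5]
grip_width: 0.0856
```

```bash
python3 -c "
from h import *
im=cams.capture('scene');to('tall',.16)
cv2.imwrite('pics/s6.png',cv2.convertScaleAbs(cv2.resize(im[130:330,250:450,::-1],None,fx=3,fy=3),alpha=1.4))"
```

```text
t 8.07 p(cm) [61.15 -1.39 18.3 ] phi -107.3 tilt [0.47 0.02] w 0.0857 F [0.5 0.1 1.8]
d(cm) tall [-14.95  -5.41] -2.3
```

View pics/s6.png

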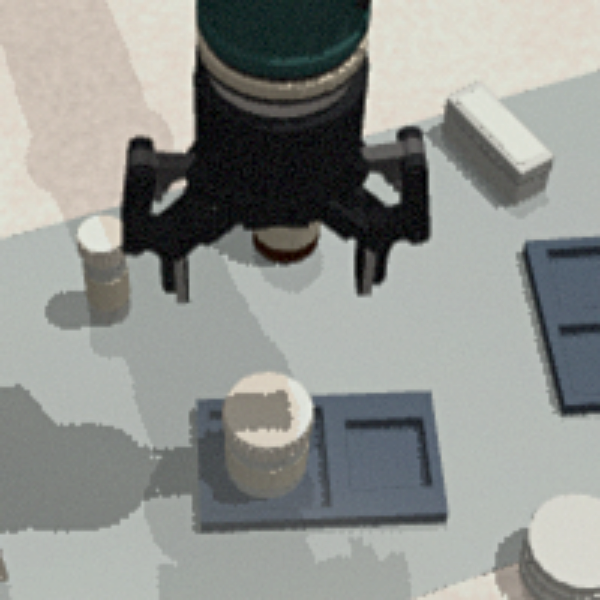

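The wide jar stands in the large well with the gripper clear above it. The tall bottle is next.

Call:
{"op": "arm_command", "data": {"steps": [{"travel":[-3,-1.1,0],"turn":[0,0,0],"jaw":100},{"travel":[-7,-2.6,0],"turn":[0,0,0],"jaw":100},{"travel":[-11,-4,0],"turn":[0,0,0],"jaw":100},{"travel":[-14,-5.1,0],"turn":[0,0,0],"jaw":100},{"travel":[-14.7,-5.4,0],"turn":[0,0,0],"jaw":100},{"travel":[-14.7,-5.4,0],"turn":[0,0,0],"jaw":100},{"travel":[-14.7,-5.4,-2],"turn":[0,0,0],"jaw":100},{"travel":[-14.7,-5.4,-5],"turn":[0,0,0],"jaw":100}]}}

```text
clock: 9.07
position: [0.4655, -0.067, 0.1275]
tcp_rot: [0.989, -0.149, 0.003, -0.0]
contact_force: [-1.3, 0.2, -1.0]
grip_width: 0.0853
```

```bash
python3 -c "
from h import *
im=cams.capture('scene');to('tall',.028)
cv2.imwrite('pics/s7.png',cv2.convertScaleAbs(cv2.resize(im[130:330,220:420,::-1],None,fx=3,fy=3),alpha=1.4))"
```

```text
t 9.12 p(cm) [46.27 -6.66 12.42] phi -107.2 tilt [-0.11  0.02] w 0.0854 F [-0.1 -0.2 -2.3]
d(cm) tall [-0.07 -0.14] -9.62
```

View pics/s7.png

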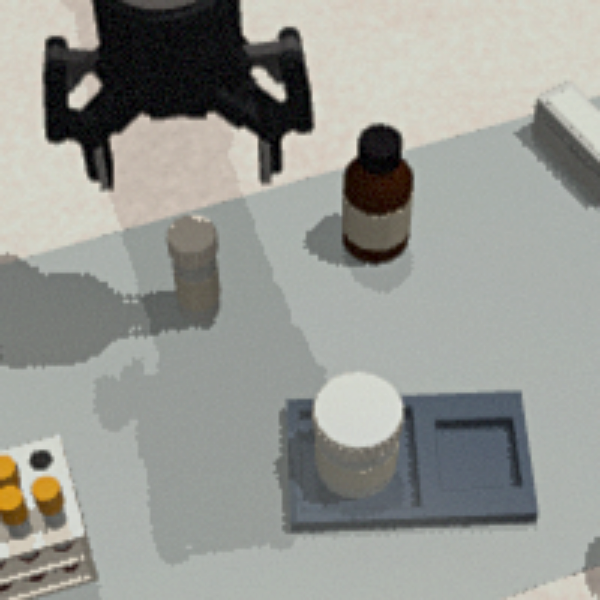

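The gripper is above the tall bottle (cap at about (284,208)), with the brown bottle clear to its right. I'll descend around the bottle.

Call:
{"op": "arm_command", "data": {"steps": [{"travel":[0,0,-3],"turn":[0,0,0],"jaw":100},{"travel":[0,0,-5.5],"turn":[0,0,0],"jaw":100},{"travel":[0,0,-8],"turn":[0,0,0],"jaw":100},{"travel":[0,0,-9.5],"turn":[0,0,0],"jaw":100},{"travel":[0,0,-10],"turn":[0,0,0],"jaw":100},{"travel":[0,0,-10],"turn":[0,0,0],"jaw":80},{"travel":[0,0,-10],"turn":[0,0,0],"jaw":60},{"travel":[0,0,-10],"turn":[0,0,0],"jaw":50}]}}

```text
clock: 10.12
position: [0.4622, -0.0677, 0.028]
tcp_rot: [0.989, -0.15, 0.001, -0.0]
contact_force: [-0.3, 0.6, 0.7]
grip_width: 0.0426
```

Call:
{"op": "arm_command", "data": {"steps": [{"travel":[0,0,0],"turn":[0,0,0],"jaw":40},{"travel":[0,0,0],"turn":[0,0,0],"jaw":30},{"travel":[0,0,0],"turn":[0,0,0],"jaw":15},{"travel":[0,0,0],"turn":[0,0,0],"jaw":15},{"travel":[0,0,0],"turn":[0,0,0],"jaw":15}], "force": 30}}

```text
clock: 10.75
position: [0.4619, -0.0676, 0.0275]
tcp_rot: [0.989, -0.15, 0.0, -0.0]
contact_force: [0.5, 0.1, 4.8]
grip_width: 0.0267
```

```bash
python3 -c "
from h import *
im=cams.capture('scene');to('tall',.028)
cv2.imwrite('pics/s8.png',cv2.convertScaleAbs(cv2.resize(im[130:330,220:420,::-1],None,fx=3,fy=3),alpha=1.4))"
```

```text
t 10.8 p(cm) [46.2  -6.76  2.75] phi -107.3 tilt [0.03 0.  ] w 0.0265 F [0.2 0.6 5.9]
d(cm) tall [ 0.   -0.04] 0.05
```

View pics/s8.png

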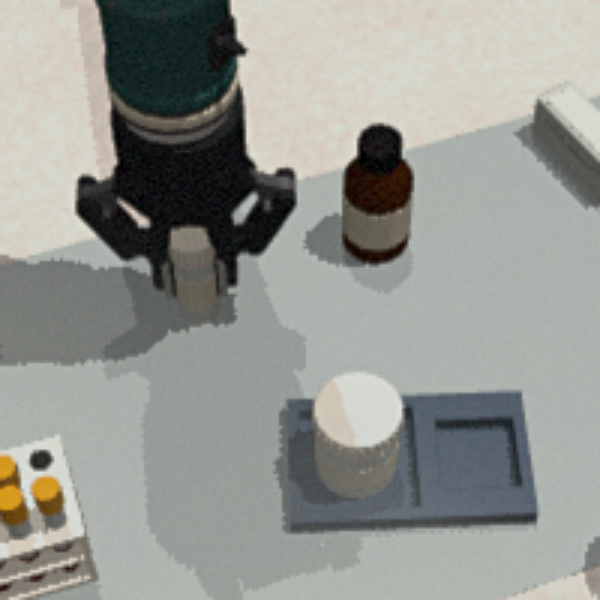

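The bottle is gripped on its body (26.5 mm opening), standing upright. I'll lift and carry it.

Call:
{"op": "arm_command", "data": {"steps": [{"travel":[0,0,0.5],"turn":[0,0,0],"jaw":15},{"travel":[0,0,2],"turn":[0,0,0],"jaw":15},{"travel":[0,0,5],"turn":[0,0,0],"jaw":15},{"travel":[0,0,9],"turn":[0,0,0],"jaw":15},{"travel":[0,0,12],"turn":[0,0,0],"jaw":15},{"travel":[1,0.7,12.5],"turn":[0,0,0],"jaw":15},{"travel":[4,2.9,12.5],"turn":[0,0,0],"jaw":15},{"travel":[8,5.8,12.5],"turn":[0,0,0],"jaw":15}]}}

```text
clock: 11.8
position: [0.5416, -0.0094, 0.152]
tcp_rot: [0.989, -0.151, -0.001, 0.0]
contact_force: [-0.1, -0.1, 0.4]
grip_width: 0.0264
```

Call:
{"op": "arm_command", "data": {"steps": [{"travel":[4,3,0],"turn":[0,0,0],"jaw":15},{"travel":[7.2,5.3,0],"turn":[0,0,0],"jaw":15},{"travel":[8.9,6.5,0],"turn":[0,0,0],"jaw":15},{"travel":[8.9,6.5,-1],"turn":[0,0,0],"jaw":15},{"travel":[8.9,6.5,-4],"turn":[0,0,0],"jaw":15},{"travel":[8.9,6.5,-7.5],"turn":[0,0,0],"jaw":15},{"travel":[8.9,6.5,-9.5],"turn":[0,0,0],"jaw":15},{"travel":[8.9,6.5,-10],"turn":[0,0,0],"jaw":15}]}}

```text
clock: 12.8
position: [0.6289, 0.0546, 0.0505]
tcp_rot: [0.989, -0.151, -0.002, 0.001]
contact_force: [0.4, 0.6, -0.5]
grip_width: 0.0267
```

```bash
python3 -c "
from h import *
im=cams.capture('scene');to('tallw',.0305)
cv2.imwrite('pics/s9.png',cv2.convertScaleAbs(cv2.resize(im[150:330,260:440,::-1],None,fx=3,fy=3),alpha=1.4))"
```

```text
t 12.85 p(cm) [62.96  5.48  5.1 ] phi -107.3 tilt [-0.14 -0.03] w 0.027 F [ 0.8  0.6 -1.3]
d(cm) tallw [0.14 0.11] -2.05
```

View pics/s9.png

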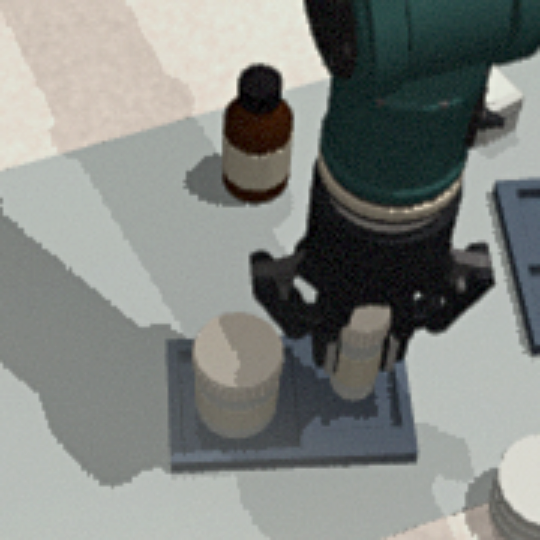

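The bottle is over the small well and the wide jar is clear, so I'll lower it about 2 cm.

Call:
{"op": "arm_command", "data": {"steps": [{"travel":[0.1,0.1,-0.7],"turn":[0,0,0],"jaw":15},{"travel":[0.1,0.1,-1.2],"turn":[0,0,0],"jaw":15},{"travel":[0.1,0.1,-1.6],"turn":[0,0,0],"jaw":15},{"travel":[0.1,0.1,-1.9],"turn":[0,0,0],"jaw":15},{"travel":[0.1,0.1,-2.1],"turn":[0,0,0],"jaw":15},{"travel":[0.1,0.1,-2.2],"turn":[0,0,0],"jaw":15},{"travel":[0.1,0.1,-2.2],"turn":[0,0,0],"jaw":15}]}}

```text
clock: 13.72
position: [0.6317, 0.0563, 0.0306]
tcp_rot: [0.989, -0.15, -0.0, -0.0]
contact_force: [-1.4, 0.1, 2.9]
grip_width: 0.0267
```

```bash
python3 -c "
from h import *
im=cams.capture('scene');to('tallw',.0305)
cv2.imwrite('pics/s10.png',cv2.convertScaleAbs(cv2.resize(im[150:330,260:440,::-1],None,fx=3,fy=3),alpha=1.4))"
```

```text
t 13.78 p(cm) [63.17  5.64  3.06] phi -107.3 tilt [0. 0.] w 0.0269 F [-1.5  0.3  3.5]
d(cm) tallw [-0.08 -0.05] -0.01
```

View pics/s10.png

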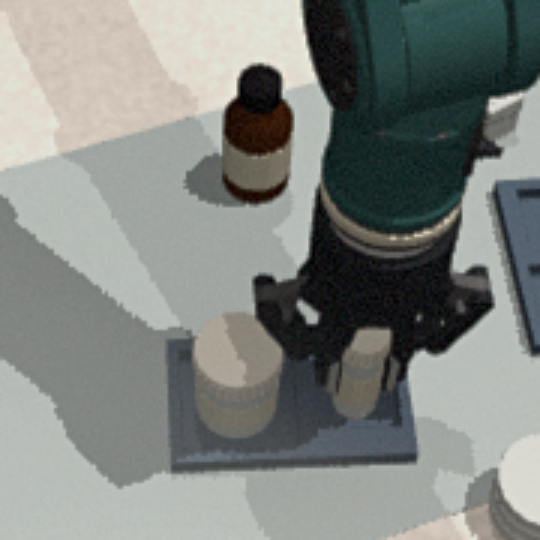

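Contact at 3.5 N says it is standing on the floor. I'll open only part way, to keep clear of the wide jar, and rise.

Call:
{"op": "arm_command", "data": {"steps": [{"travel":[0,0,0],"turn":[0,0,0],"jaw":38},{"travel":[0,0,0],"turn":[0,0,0],"jaw":45},{"travel":[0,0,0],"turn":[0,0,0],"jaw":50},{"travel":[0,0,0.5],"turn":[0,0,0],"jaw":50},{"travel":[0,0,3],"turn":[0,0,0],"jaw":50},{"travel":[0,0,7],"turn":[0,0,0],"jaw":50},{"travel":[0,0,11],"turn":[0,0,0],"jaw":100},{"travel":[0,0,14],"turn":[0,0,0],"jaw":100}]}}

```text
clock: 14.78
position: [0.6322, 0.0563, 0.1725]
tcp_rot: [0.989, -0.15, 0.001, -0.0]
contact_force: [0.8, -0.5, -0.8]
grip_width: 0.0771
```

```bash
python3 -c "
from h import *
im=cams.capture('scene');to('box',.16)
print(P['box'],(np.array(P['box'])-G['tallw'])*100)
cv2.imwrite('pics/s11.png',cv2.convertScaleAbs(cv2.resize(im[120:330,260:540,::-1],None,fx=2.7,fy=2.7),alpha=1.4))"
```

```text
t 14.82 p(cm) [63.47  5.64 17.63] phi -107.3 tilt [0.47 0.07] w 0.0836 F [ 0.4 -0.5  1.9]
d(cm) box [-7.25 20.74] -1.63
(0.4335, 0.2253) [-19.74897447  16.94000464]
```

View pics/s11.png

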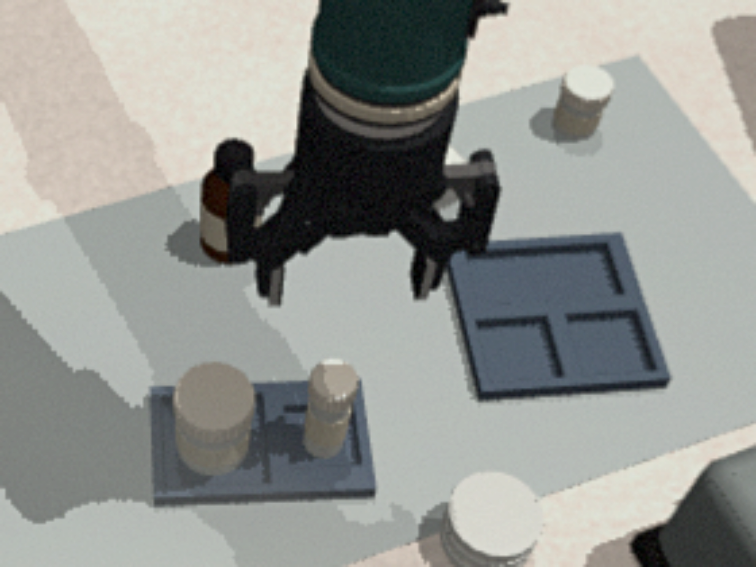

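Both tray2 items stand in their wells. For the slide box I'll move over it and turn +29.5° so the jaws close across its 30 mm.

Call:
{"op": "arm_command", "data": {"steps": [{"travel":[-2,1.7,0],"turn":[0,0,5],"jaw":100},{"travel":[-6,5.1,0],"turn":[0,0,11],"jaw":100},{"travel":[-10,8.5,0],"turn":[0,0,18],"jaw":100},{"travel":[-14,11.9,0],"turn":[0,0,24],"jaw":100},{"travel":[-18,15.3,0],"turn":[0,0,28],"jaw":100},{"travel":[-19.9,16.9,0],"turn":[0,0,29.5],"jaw":100},{"travel":[-19.9,16.9,0],"turn":[0,0,29.5],"jaw":100},{"travel":[-19.9,16.9,-4],"turn":[0,0,29.5],"jaw":100}]}}

```text
clock: 15.82
position: [0.4364, 0.2265, 0.1323]
tcp_rot: [0.994, 0.106, 0.004, -0.002]
contact_force: [0.0, -0.7, -0.2]
grip_width: 0.0856
```

```bash
sed -i 's/,box=well/,boxw=well/' h.py; python3 -c "
from h import *
im=cams.capture('scene');to('box',.014)
cv2.imwrite('pics/s12.png',cv2.convertScaleAbs(cv2.resize(im[100:280,340:520,::-1],None,fx=3,fy=3),alpha=1.4))"
```

```text
t 15.88 p(cm) [43.26 22.39 12.7 ] phi -77.9 tilt [-0.12 -0.13] w 0.0853 F [-0.9 -0.7 -3.1]
d(cm) box [0.09 0.14] -11.3
```

View pics/s12.png

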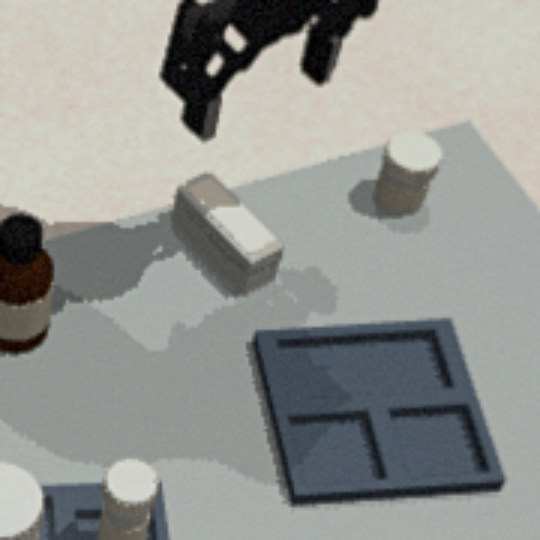

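The gripper is aligned above the slide box at (415,177), so I'll descend.

Call:
{"op": "arm_command", "data": {"steps": [{"travel":[0,0,-3],"turn":[0,0,0],"jaw":100},{"travel":[0,0,-6],"turn":[0,0,0],"jaw":100},{"travel":[0,0,-8.5],"turn":[0,0,0],"jaw":100},{"travel":[0,0,-10.5],"turn":[0,0,0],"jaw":100},{"travel":[0,0,-11.4],"turn":[0,0,0],"jaw":90},{"travel":[0,0,-11.7],"turn":[0,0,0],"jaw":75},{"travel":[0,0,-11.7],"turn":[0,0,0],"jaw":60},{"travel":[0,0,-11.7],"turn":[0,0,0],"jaw":50}]}}

```text
clock: 16.88
position: [0.4332, 0.2255, 0.014]
tcp_rot: [0.994, 0.106, 0.001, -0.0]
contact_force: [0.2, -0.0, 0.2]
grip_width: 0.043
```

```bash
python3 -c "
from h import *
im=cams.capture('scene');to('box',.014)
cv2.imwrite('pics/s13.png',cv2.convertScaleAbs(cv2.resize(im[100:280,340:520,::-1],None,fx=3,fy=3),alpha=1.4))"
```

```text
t 16.93 p(cm) [43.31 22.56  1.39] phi -77.8 tilt [0.06 0.03] w 0.0428 F [ 0.1 -0.5 -0.3]
d(cm) box [ 0.04 -0.03] 0.01
```

View pics/s13.png

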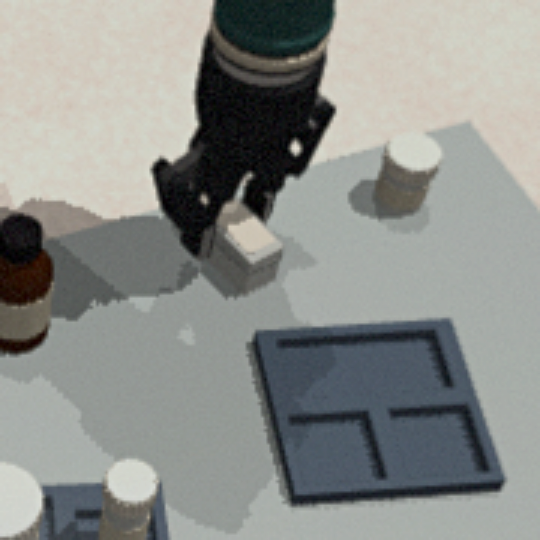

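The fingers straddle the middle of the box. I'll close, then lift.

Call:
{"op": "arm_command", "data": {"steps": [{"travel":[0,0,0],"turn":[0,0,0],"jaw":38},{"travel":[0,0,0],"turn":[0,0,0],"jaw":28},{"travel":[0,0,0],"turn":[0,0,0],"jaw":18},{"travel":[0,0,0],"turn":[0,0,0],"jaw":18},{"travel":[0,0,0.4],"turn":[0,0,0],"jaw":18},{"travel":[0,0,1.5],"turn":[0,0,0],"jaw":18},{"travel":[0,0,4],"turn":[0,0,0],"jaw":18},{"travel":[0,0,7],"turn":[0,0,0],"jaw":18}], "force": 40}}

```text
clock: 17.92
position: [0.4323, 0.225, 0.0841]
tcp_rot: [0.994, 0.106, -0.001, 0.0]
contact_force: [-0.3, 0.1, -0.8]
grip_width: 0.0294
```

```bash
python3 -c "
from h import *
im=cams.capture('scene');to('boxw',.017)
cv2.imwrite('pics/s14.png',cv2.convertScaleAbs(cv2.resize(im[100:280,340:520,::-1],None,fx=3,fy=3),alpha=1.4))"
```

```text
t 17.98 p(cm) [43.41 22.59  8.73] phi -77.8 tilt [0.23 0.14] w 0.0293 F [-0.8 -0.2  2. ]
d(cm) boxw [12.81  3.79] -7.03
```

View pics/s14.png

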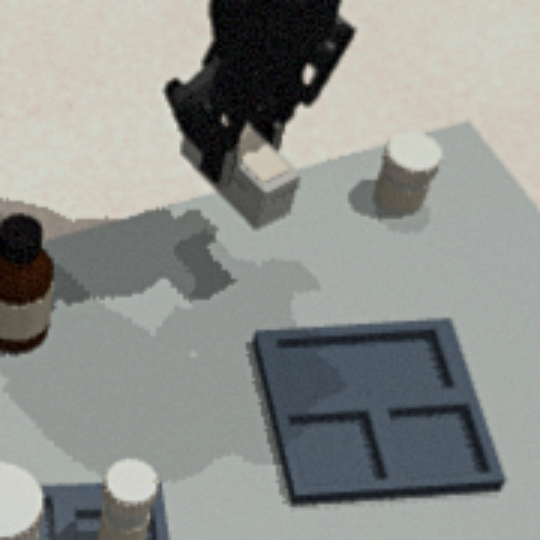

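The box is held level. Next I'll carry it over and turn +62° onto the long well.

Call:
{"op": "arm_command", "data": {"steps": [{"travel":[0.5,0.1,1],"turn":[0,0,4],"jaw":18},{"travel":[2.5,0.8,1],"turn":[0,0,13],"jaw":18},{"travel":[5,1.5,1],"turn":[0,0,23],"jaw":18},{"travel":[7.5,2.3,1],"turn":[0,0,33],"jaw":18},{"travel":[10,3,1],"turn":[0,0,43],"jaw":18},{"travel":[12,3.6,1],"turn":[0,0,53],"jaw":18},{"travel":[12.9,3.9,1],"turn":[0,0,60],"jaw":18},{"travel":[12.9,3.9,1],"turn":[0,0,62.3],"jaw":18}]}}

```text
clock: 18.98
position: [0.5624, 0.264, 0.0934]
tcp_rot: [0.796, 0.605, 0.0, 0.0]
contact_force: [-0.2, -0.5, -1.4]
grip_width: 0.0297
```

Call:
{"op": "arm_command", "data": {"steps": [{"travel":[0,0,0],"turn":[0,0,0],"jaw":18},{"travel":[0,0,-1],"turn":[0,0,0],"jaw":18},{"travel":[0,0,-3],"turn":[0,0,0],"jaw":18},{"travel":[0,0,-4.5],"turn":[0,0,0],"jaw":18},{"travel":[0,0,-5.2],"turn":[0,0,0],"jaw":18},{"travel":[0,0,-5.2],"turn":[0,0,0],"jaw":18}]}}

```text
clock: 19.73
position: [0.5612, 0.2642, 0.0403]
tcp_rot: [0.796, 0.606, -0.001, -0.0]
contact_force: [-0.3, -0.8, -0.9]
grip_width: 0.0292
```

```bash
python3 -c "
from h import *
im=cams.capture('scene');to('boxw',.017)
cv2.imwrite('pics/s15.png',cv2.convertScaleAbs(cv2.resize(im[140:300,380:540,::-1],None,fx=4,fy=4),alpha=1.4))
im=cams.capture('top')
cv2.imwrite('pics/t15.png',cv2.convertScaleAbs(cv2.resize(im[160:300,140:300,::-1],None,fx=4,fy=4),alpha=1.6))"
```

```text
t 19.77 p(cm) [56.17 26.45  4.09] phi -15.5 tilt [-0.02 -0.01] w 0.0293 F [-0.  -0.2 -1.3]
d(cm) boxw [ 0.05 -0.07] -2.39
```

View pics/s15.png

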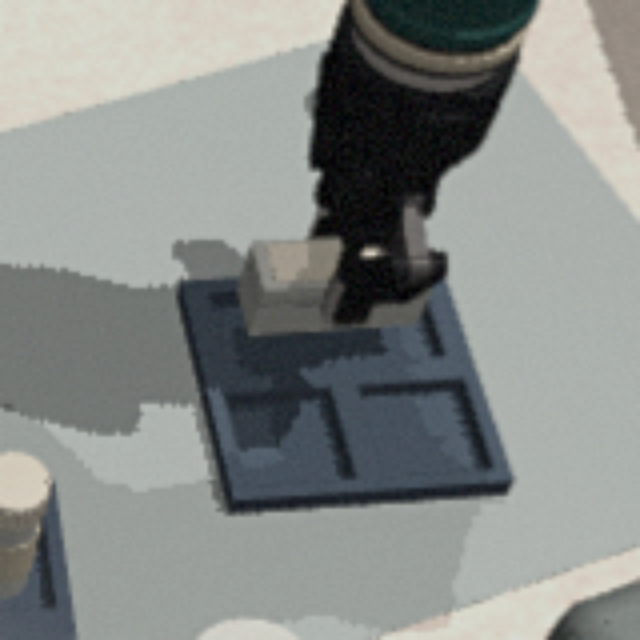

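View pics/t15.png

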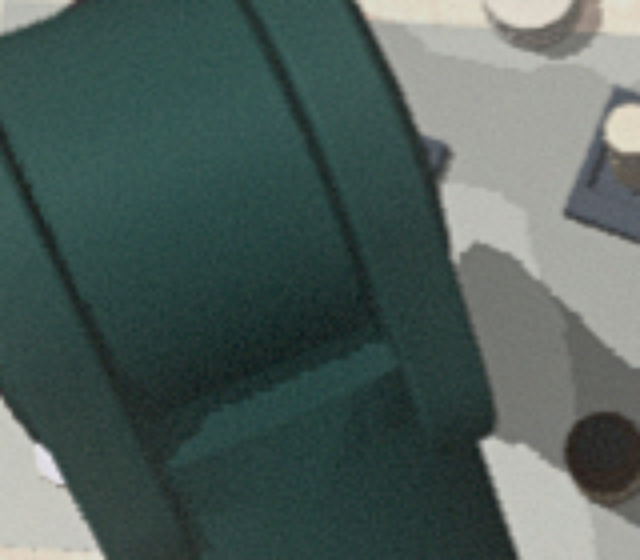

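In the scene view the box is parallel to the long well and just above it; the arm blocks the top view. I'll lower it.

Call:
{"op": "arm_command", "data": {"steps": [{"travel":[0,0,-0.7],"turn":[0,0,0],"jaw":18},{"travel":[0,0,-1.3],"turn":[0,0,0],"jaw":18},{"travel":[0,0,-1.8],"turn":[0,0,0],"jaw":18},{"travel":[0,0,-2.1],"turn":[0,0,0],"jaw":18},{"travel":[0,0,-2.3],"turn":[0,0,0],"jaw":18},{"travel":[0,0,-2.4],"turn":[0,0,0],"jaw":18},{"travel":[0,0,-2.4],"turn":[0,0,0],"jaw":18}]}}

```text
clock: 20.7
position: [0.5618, 0.2644, 0.0173]
tcp_rot: [0.796, 0.605, 0.0, 0.0]
contact_force: [-0.6, 0.1, -0.6]
grip_width: 0.0294
```

```bash
python3 -c "
from h import *
im=cams.capture('scene');to('boxw',.017)
cv2.imwrite('pics/s16.png',cv2.convertScaleAbs(cv2.resize(im[140:300,380:540,::-1],None,fx=4,fy=4),alpha=1.4))"
```

```text
t 20.75 p(cm) [56.18 26.44  1.74] phi -15.5 tilt [0.01 0.  ] w 0.029 F [ 0.8 -1.2 -0.3]
d(cm) boxw [ 0.04 -0.06] -0.04
```

View pics/s16.png

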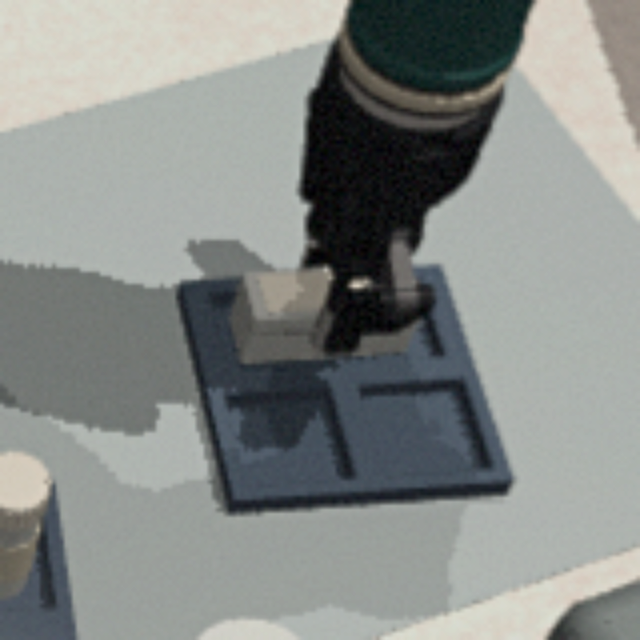

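There's no contact yet, so I'll go 1 mm further.

Call:
{"op": "arm_command", "data": {"steps": [{"travel":[0,0,-0.05],"turn":[0,0,0],"jaw":18},{"travel":[0,0,-0.1],"turn":[0,0,0],"jaw":18},{"travel":[0,0,-0.1],"turn":[0,0,0],"jaw":18}]}}

```text
clock: 21.12
position: [0.5619, 0.2644, 0.0169]
tcp_rot: [0.796, 0.605, 0.0, 0.0]
contact_force: [-0.6, -1.9, 5.5]
grip_width: 0.0294
```

The wrist reads 5.5 N: the box is on the floor. I'll release it and rise.

Call:
{"op": "arm_command", "data": {"steps": [{"travel":[0,0,0],"turn":[0,0,0],"jaw":40},{"travel":[0,0,0],"turn":[0,0,0],"jaw":48},{"travel":[0,0,0],"turn":[0,0,0],"jaw":55},{"travel":[0,0,0.5],"turn":[0,0,0],"jaw":55},{"travel":[0,0,3],"turn":[0,0,0],"jaw":55},{"travel":[0,0,7],"turn":[0,0,0],"jaw":70},{"travel":[0,0,11],"turn":[0,0,0],"jaw":100},{"travel":[0,0,14],"turn":[0,0,0],"jaw":100}]}}

```text
clock: 22.12
position: [0.5621, 0.2646, 0.1584]
tcp_rot: [0.796, 0.605, 0.001, 0.0]
contact_force: [0.6, 1.1, -0.1]
grip_width: 0.0853
```

```bash
python3 -c "
from h import *
im=cams.capture('scene');to('small',.16)
cv2.imwrite('pics/s17.png',cv2.convertScaleAbs(cv2.resize(im[140:300,380:540,::-1],None,fx=4,fy=4),alpha=1.4))"
```

```text
t 22.18 p(cm) [56.42 26.59 16.21] phi -15.5 tilt [0.41 0.21] w 0.0855 F [0.2 0.8 1.9]
d(cm) small [-13.17  10.11] -0.21
```

View pics/s17.png

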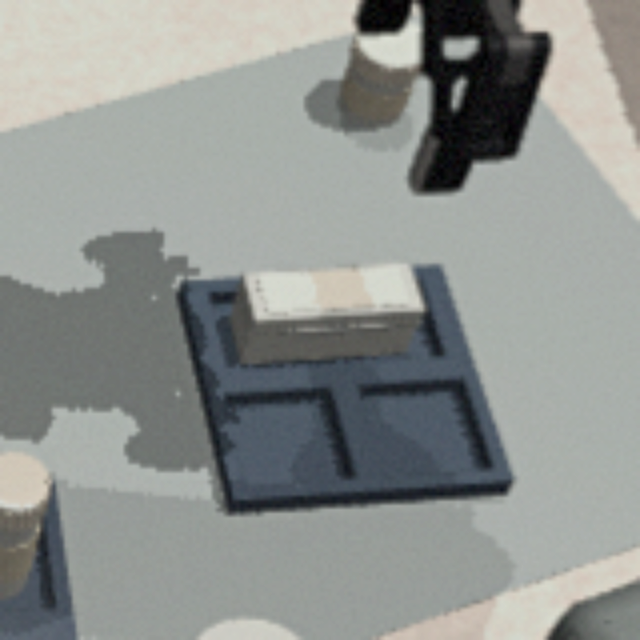

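The slide box sits upright in the long well. For the small jar I'll turn −90° so the jaws lie along the tray's y.

Call:
{"op": "arm_command", "data": {"steps": [{"travel":[-0.5,0.4,0],"turn":[0,0,-4],"jaw":100},{"travel":[-2,1.6,0],"turn":[0,0,-13],"jaw":100},{"travel":[-4,3.2,0],"turn":[0,0,-23],"jaw":100},{"travel":[-6,4.8,0],"turn":[0,0,-33],"jaw":100},{"travel":[-8,6.3,0],"turn":[0,0,-43],"jaw":100},{"travel":[-10,7.9,0],"turn":[0,0,-53],"jaw":100},{"travel":[-12,9.5,0],"turn":[0,0,-63],"jaw":100},{"travel":[-13,10.3,0],"turn":[0,0,-73],"jaw":100}]}}

```text
clock: 23.18
position: [0.43, 0.3687, 0.1564]
tcp_rot: [1.0, 0.012, -0.0, -0.0]
contact_force: [0.5, 0.2, 0.3]
grip_width: 0.0851
```

Call:
{"op": "arm_command", "data": {"steps": [{"travel":[0,0,0],"turn":[0,0,-10],"jaw":100},{"travel":[0,0,-1],"turn":[0,0,-17],"jaw":100},{"travel":[0,0,-3],"turn":[0,0,-17],"jaw":100},{"travel":[0,0,-5],"turn":[0,0,-17],"jaw":100},{"travel":[0,0,-6],"turn":[0,0,-17],"jaw":100},{"travel":[0,0,-6],"turn":[0,0,-17],"jaw":100}]}}

```text
clock: 23.92
position: [0.4314, 0.3671, 0.0959]
tcp_rot: [0.991, -0.135, -0.0, 0.0]
contact_force: [0.1, -0.5, -0.2]
grip_width: 0.0853
```

```bash
python3 -c "
from h import *
im=cams.capture('scene');to('small',.023)
cv2.imwrite('pics/s18.png',cv2.convertScaleAbs(cv2.resize(im[80:240,400:560,::-1],None,fx=4,fy=4),alpha=1.4))"
```

```text
t 23.98 p(cm) [43.18 36.74  9.64] phi -105.5 tilt [-0.01  0.  ] w 0.0853 F [ 0.4 -0.7  0.1]
d(cm) small [ 0.07 -0.04] -7.34
```

View pics/s18.png

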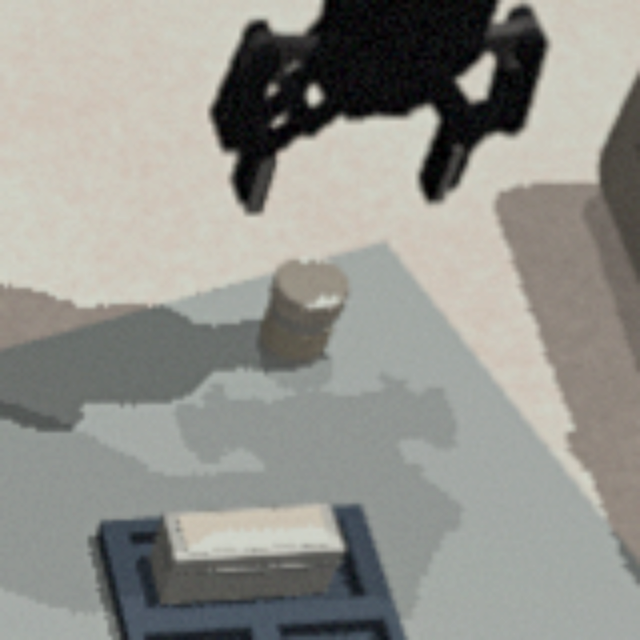

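The fingers are either side of the small jar (cap at about (478,150)) and clear of the machine on the right. I'll descend and close.

Call:
{"op": "arm_command", "data": {"steps": [{"travel":[0,0,-2],"turn":[0,0,0],"jaw":100},{"travel":[0,0,-4.5],"turn":[0,0,0],"jaw":100},{"travel":[0,0,-6.5],"turn":[0,0,0],"jaw":100},{"travel":[0,0,-7.3],"turn":[0,0,0],"jaw":90},{"travel":[0,0,-7.3],"turn":[0,0,0],"jaw":75},{"travel":[0,0,-7.3],"turn":[0,0,0],"jaw":60},{"travel":[0,0,-7.3],"turn":[0,0,0],"jaw":50},{"travel":[0,0,-7.3],"turn":[0,0,0],"jaw":40}]}}

```text
clock: 24.98
position: [0.4322, 0.3677, 0.0242]
tcp_rot: [0.991, -0.135, 0.0, -0.001]
contact_force: [0.8, -0.2, 6.1]
grip_width: 0.0368
```

Call:
{"op": "arm_command", "data": {"steps": [{"travel":[0,0,0],"turn":[0,0,0],"jaw":25},{"travel":[0,0,0],"turn":[0,0,0],"jaw":25},{"travel":[0,0,0],"turn":[0,0,0],"jaw":25}], "force": 35}}

```text
clock: 25.35
position: [0.4322, 0.3677, 0.0242]
tcp_rot: [0.991, -0.135, 0.0, -0.001]
contact_force: [0.1, -0.3, 6.6]
grip_width: 0.0366
```

```bash
python3 -c "
from h import *
im=cams.capture('scene');to('sp',.026)
cv2.imwrite('pics/s19.png',cv2.convertScaleAbs(cv2.resize(im[80:240,400:560,::-1],None,fx=4,fy=4),alpha=1.4))"
```

```text
t 25.4 p(cm) [43.22 36.78  2.42] phi -105.5 tilt [0.05 0.05] w 0.0369 F [-0.3 -1.2  5.5]
d(cm) sp [20.05 -8.92] 0.18
```

View pics/s19.png

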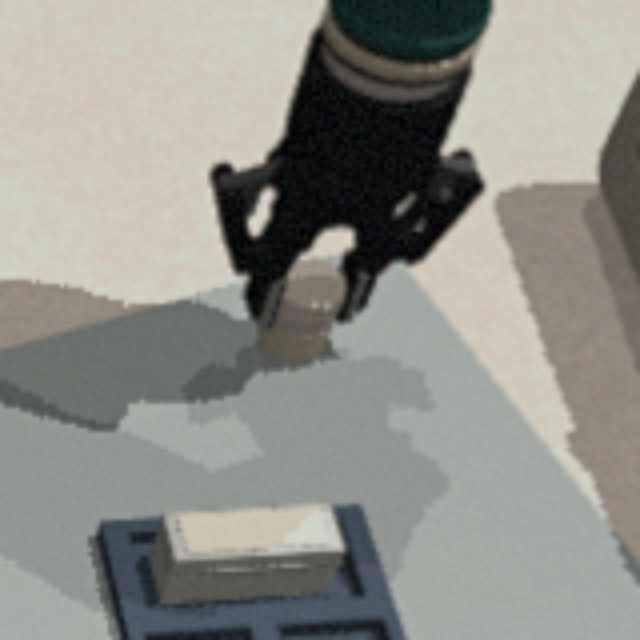

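It's gripped by the cap at 36.8 mm, upright. I'll lift and carry it to the +y square well.

Call:
{"op": "arm_command", "data": {"steps": [{"travel":[0,0,0.5],"turn":[0,0,0],"jaw":25},{"travel":[0,0,2],"turn":[0,0,0],"jaw":25},{"travel":[0,0,5],"turn":[0,0,0],"jaw":25},{"travel":[0,0,8.5],"turn":[0,0,0],"jaw":25},{"travel":[1,-0.4,10],"turn":[0,0,0],"jaw":25},{"travel":[4,-1.8,10],"turn":[0,0,0],"jaw":25},{"travel":[8.5,-3.8,10],"turn":[0,0,0],"jaw":25},{"travel":[13,-5.8,10],"turn":[0,0,0],"jaw":25}]}}

```text
clock: 26.4
position: [0.5632, 0.3083, 0.1233]
tcp_rot: [0.991, -0.134, -0.0, 0.0]
contact_force: [-0.3, -0.4, -0.1]
grip_width: 0.0369
```

Call:
{"op": "arm_command", "data": {"steps": [{"travel":[4,-1.8,0],"turn":[0,0,0],"jaw":25},{"travel":[6.4,-2.8,0],"turn":[0,0,0],"jaw":25},{"travel":[7,-3.1,0],"turn":[0,0,0],"jaw":25},{"travel":[7,-3.1,-1.5],"turn":[0,0,0],"jaw":25},{"travel":[7,-3.1,-4.5],"turn":[0,0,0],"jaw":25},{"travel":[7,-3.1,-7],"turn":[0,0,0],"jaw":25},{"travel":[7,-3.1,-7.5],"turn":[0,0,0],"jaw":25},{"travel":[7,-3.1,-7.5],"turn":[0,0,0],"jaw":25}]}}

```text
clock: 27.4
position: [0.6305, 0.2791, 0.0478]
tcp_rot: [0.991, -0.134, -0.001, 0.0]
contact_force: [0.6, 0.1, -1.5]
grip_width: 0.0365
```

```bash
python3 -c "
from h import *
im=cams.capture('scene');to('sp',.027)
cv2.imwrite('pics/s20.png',cv2.convertScaleAbs(cv2.resize(im[140:300,400:560,::-1],None,fx=4,fy=4),alpha=1.4))"
```

```text
t 27.45 p(cm) [63.14 27.92  4.87] phi -105.4 tilt [0.01 0.03] w 0.0366 F [ 0.6 -0.6  0.2]
d(cm) sp [ 0.13 -0.06] -2.17
```

View pics/s20.png

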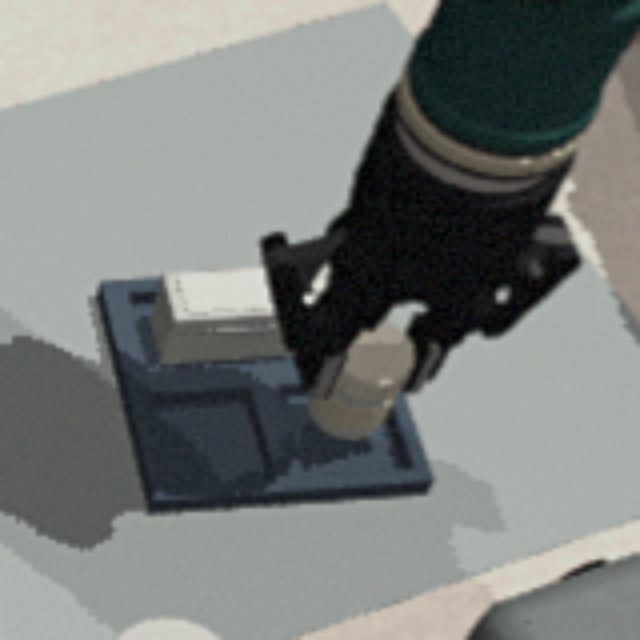

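The jar hangs over the +y well with the box clear, so I'll lower it.

Call:
{"op": "arm_command", "data": {"steps": [{"travel":[0,0,-0.7],"turn":[0,0,0],"jaw":25},{"travel":[0,0,-1.2],"turn":[0,0,0],"jaw":25},{"travel":[0,0,-1.6],"turn":[0,0,0],"jaw":25},{"travel":[0,0,-1.9],"turn":[0,0,0],"jaw":25},{"travel":[0,0,-2.1],"turn":[0,0,0],"jaw":25},{"travel":[0,0,-2.2],"turn":[0,0,0],"jaw":25},{"travel":[0,0,-2.2],"turn":[0,0,0],"jaw":25}]}}

```text
clock: 28.32
position: [0.6319, 0.2783, 0.0272]
tcp_rot: [0.991, -0.135, 0.0, -0.0]
contact_force: [-1.0, -0.8, 5.1]
grip_width: 0.0368
```

```bash
python3 -c "
from h import *
im=cams.capture('scene');to('sp',.027)
cv2.imwrite('pics/s21.png',cv2.convertScaleAbs(cv2.resize(im[140:300,400:560,::-1],None,fx=4,fy=4),alpha=1.4))"
```

```text
t 28.38 p(cm) [63.19 27.83  2.72] phi -105.5 tilt [0.01 0.  ] w 0.0371 F [-1.6  0.2  6. ]
d(cm) sp [0.07 0.02] -0.02
```

View pics/s21.png

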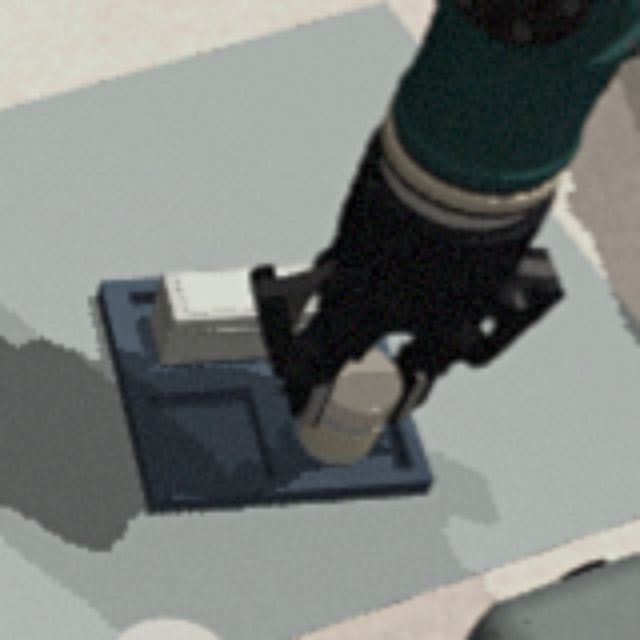

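The wrist reads 6 N of contact at the expected height. I'll release and rise.

Call:
{"op": "arm_command", "data": {"steps": [{"travel":[0,0,0],"turn":[0,0,0],"jaw":48},{"travel":[0,0,0],"turn":[0,0,0],"jaw":55},{"travel":[0,0,0],"turn":[0,0,0],"jaw":62},{"travel":[0,0,0.5],"turn":[0,0,0],"jaw":62},{"travel":[0,0,3],"turn":[0,0,0],"jaw":62},{"travel":[0,0,7],"turn":[0,0,0],"jaw":70},{"travel":[0,0,11],"turn":[0,0,0],"jaw":100},{"travel":[0,0,15],"turn":[0,0,0],"jaw":100}]}}

```text
clock: 29.38
position: [0.6317, 0.2783, 0.1779]
tcp_rot: [0.991, -0.135, 0.0, -0.0]
contact_force: [0.6, -0.3, -0.4]
grip_width: 0.0854
```

```bash
python3 -c "
from h import *
im=cams.capture('scene');to('dropper',.019)
cv2.imwrite('pics/s22.png',cv2.convertScaleAbs(cv2.resize(im[140:300,400:560,::-1],None,fx=4,fy=4),alpha=1.4))"
```

```text
t 29.43 p(cm) [63.51 27.97 18.4 ] phi -105.5 tilt [0.52 0.26] w 0.0858 F [1.2 0.  2.7]
d(cm) dropper [-19.36 -49.07] -16.5
```

View pics/s22.png

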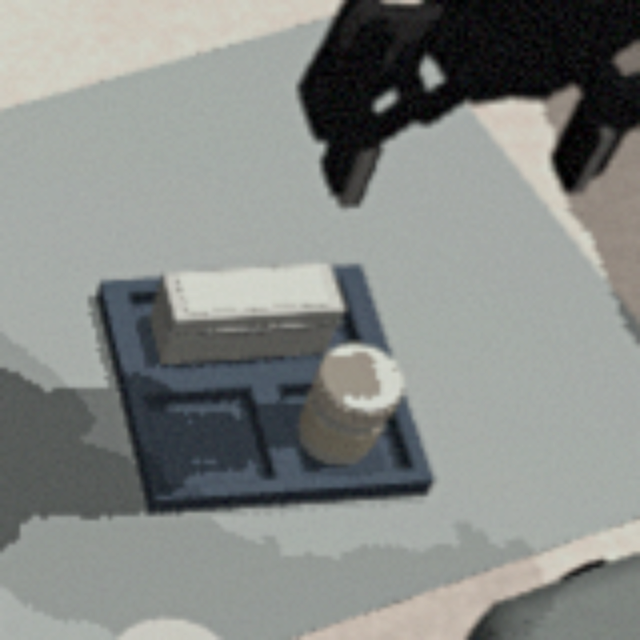

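The small jar stands in its well. Next is the dropper; the path stays well above the brown bottle.

Call:
{"op": "arm_command", "data": {"steps": [{"travel":[-1,-2.6,0],"turn":[0,0,0],"jaw":100},{"travel":[-3,-7.7,0],"turn":[0,0,0],"jaw":100},{"travel":[-5,-12.8,0],"turn":[0,0,0],"jaw":100},{"travel":[-7,-18,0],"turn":[0,0,0],"jaw":100},{"travel":[-9,-23.1,0],"turn":[0,0,0],"jaw":100},{"travel":[-11,-28.2,0],"turn":[0,0,0],"jaw":100},{"travel":[-13,-33.4,0],"turn":[0,0,0],"jaw":100},{"travel":[-15,-38.5,0],"turn":[0,0,0],"jaw":100}]}}

```text
clock: 30.42
position: [0.4813, -0.1084, 0.1767]
tcp_rot: [0.991, -0.135, 0.001, 0.0]
contact_force: [0.9, -0.5, -0.3]
grip_width: 0.0854
```

Call:
{"op": "arm_command", "data": {"steps": [{"travel":[-2,-5.2,0],"turn":[0,0,0],"jaw":100},{"travel":[-3.5,-9.1,0],"turn":[0,0,0],"jaw":100},{"travel":[-4.1,-10.4,0],"turn":[0,0,0],"jaw":100},{"travel":[-4.1,-10.4,0],"turn":[0,0,0],"jaw":100},{"travel":[-4.1,-10.4,-3],"turn":[0,0,0],"jaw":100},{"travel":[-4.1,-10.4,-6],"turn":[0,0,0],"jaw":100},{"travel":[-4.1,-10.4,-6.5],"turn":[0,0,0],"jaw":100},{"travel":[-4.1,-10.4,-6.5],"turn":[0,0,0],"jaw":100}]}}

```text
clock: 31.42
position: [0.4415, -0.2094, 0.1114]
tcp_rot: [0.991, -0.134, -0.0, -0.0]
contact_force: [0.1, 0.6, 0.8]
grip_width: 0.0852
```

```bash
python3 -c "
from h import *
im=cams.capture('scene');to('dropper',.018)
cv2.imwrite('pics/s23.png',cv2.convertScaleAbs(cv2.resize(im[140:300,120:280,::-1],None,fx=4,fy=4),alpha=1.4))
im=cams.capture('top')
cv2.imwrite('pics/t23.png',cv2.convertScaleAbs(cv2.resize(im[220:340,330:490,::-1],None,fx=4,fy=4),alpha=1.6))"
```

```text
t 31.48 p(cm) [ 44.17 -20.99  11.19] phi -105.4 tilt [0.07 0.  ] w 0.0855 F [-0.4  0.4  0.4]
d(cm) dropper [-0.02 -0.11] -9.39
```

View pics/s23.png

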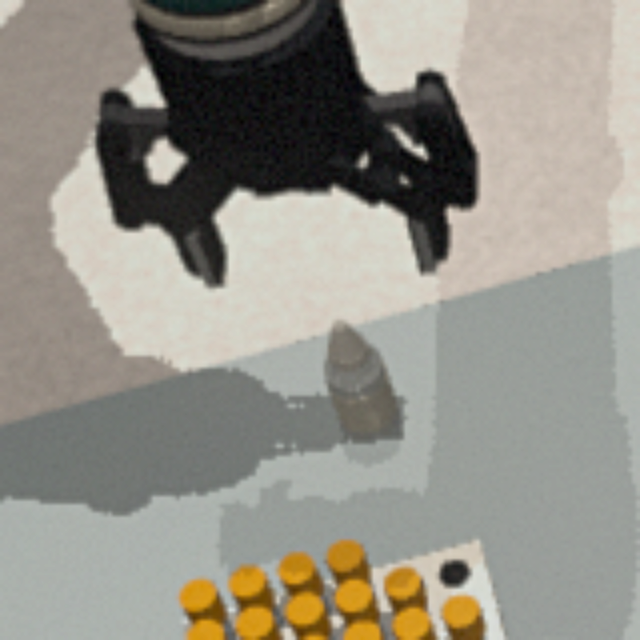

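View pics/t23.png

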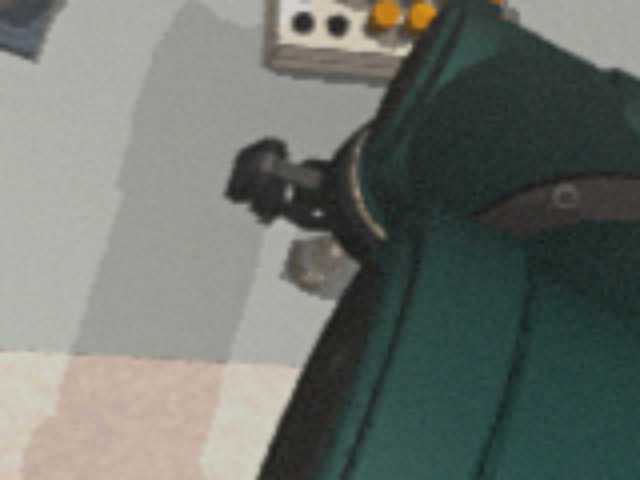

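The fingers straddle the dropper (tip at about (205,221)), and the rack is clear. I'll descend and close on the body.

Call:
{"op": "arm_command", "data": {"steps": [{"travel":[0,0,-3],"turn":[0,0,0],"jaw":100},{"travel":[0,0,-6],"turn":[0,0,0],"jaw":100},{"travel":[0,0,-8.5],"turn":[0,0,0],"jaw":100},{"travel":[0,0,-9.4],"turn":[0,0,0],"jaw":90},{"travel":[0,0,-9.4],"turn":[0,0,0],"jaw":75},{"travel":[0,0,-9.4],"turn":[0,0,0],"jaw":60},{"travel":[0,0,-9.4],"turn":[0,0,0],"jaw":50},{"travel":[0,0,-9.4],"turn":[0,0,0],"jaw":40}]}}

```text
clock: 32.52
position: [0.441, -0.2108, 0.0179]
tcp_rot: [0.991, -0.135, 0.0, 0.0]
contact_force: [0.2, 0.7, -0.9]
grip_width: 0.0346
```

Call:
{"op": "arm_command", "data": {"steps": [{"travel":[0,0,0],"turn":[0,0,0],"jaw":30},{"travel":[0,0,0],"turn":[0,0,0],"jaw":15},{"travel":[0,0,0],"turn":[0,0,0],"jaw":15},{"travel":[0,0,0],"turn":[0,0,0],"jaw":15}], "force": 30}}

```text
clock: 33.02
position: [0.441, -0.2109, 0.0178]
tcp_rot: [0.991, -0.135, 0.0, 0.0]
contact_force: [-0.9, -0.2, 6.8]
grip_width: 0.027
```

```bash
python3 -c "
from h import *
im=cams.capture('scene');to('sm',.018)
cv2.imwrite('pics/s24.png',cv2.convertScaleAbs(cv2.resize(im[140:300,120:280,::-1],None,fx=4,fy=4),alpha=1.4))"
```

```text
t 33.08 p(cm) [ 44.1  -21.09   1.78] phi -105.5 tilt [ 0.04 -0.02] w 0.0267 F [-0.6  0.5  5.7]
d(cm) sm [17.41 42.58] 0.02
```

View pics/s24.png

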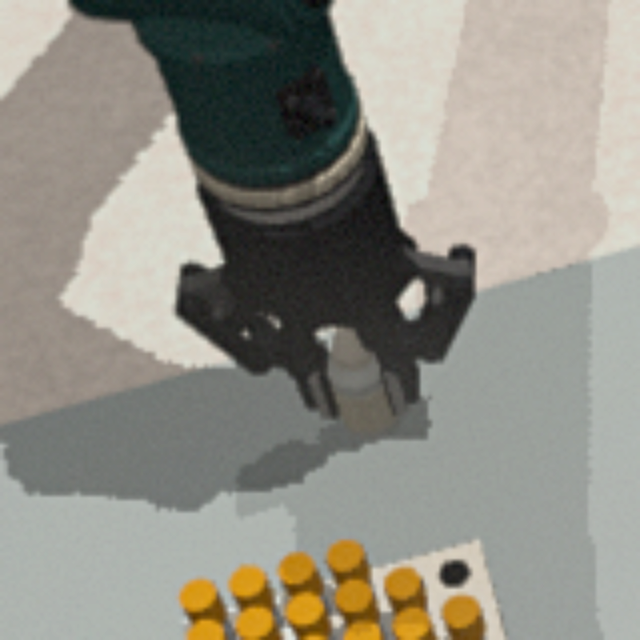

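It's gripped by the body at 26.7 mm, upright. I'll lift it 15 cm, which clears everything in the way, and carry it over.

Call:
{"op": "arm_command", "data": {"steps": [{"travel":[0,0,0.5],"turn":[0,0,0],"jaw":15},{"travel":[0,0,2],"turn":[0,0,0],"jaw":15},{"travel":[0,0,5],"turn":[0,0,0],"jaw":15},{"travel":[0,0,9],"turn":[0,0,0],"jaw":15},{"travel":[0,0,13],"turn":[0,0,0],"jaw":15},{"travel":[0,0,15],"turn":[0,0,0],"jaw":15},{"travel":[1,2.4,15],"turn":[0,0,0],"jaw":15},{"travel":[2.6,6.4,15],"turn":[0,0,0],"jaw":15}]}}

```text
clock: 34.08
position: [0.4666, -0.1476, 0.1687]
tcp_rot: [0.991, -0.137, 0.001, 0.0]
contact_force: [0.7, 0.4, -0.1]
grip_width: 0.0269
```

Call:
{"op": "arm_command", "data": {"steps": [{"travel":[2,5,0],"turn":[0,0,0],"jaw":15},{"travel":[4.2,10.2,0],"turn":[0,0,0],"jaw":15},{"travel":[6.4,15.6,0],"turn":[0,0,0],"jaw":15},{"travel":[8.6,21,0],"turn":[0,0,0],"jaw":15},{"travel":[10.8,26.4,0],"turn":[0,0,0],"jaw":15},{"travel":[13,31.8,0],"turn":[0,0,0],"jaw":15},{"travel":[14.4,35.2,0],"turn":[0,0,0],"jaw":15},{"travel":[14.8,36.2,0],"turn":[0,0,0],"jaw":15}]}}

```text
clock: 35.08
position: [0.6147, 0.2191, 0.1679]
tcp_rot: [0.991, -0.132, 0.0, -0.001]
contact_force: [-0.1, -1.7, 0.1]
grip_width: 0.0265
```

Call:
{"op": "arm_command", "data": {"steps": [{"travel":[0,0,0],"turn":[0,0,0],"jaw":15},{"travel":[0,0,-2],"turn":[0,0,0],"jaw":15},{"travel":[0,0,-5.5],"turn":[0,0,0],"jaw":15},{"travel":[0,0,-9],"turn":[0,0,0],"jaw":15},{"travel":[0,0,-11.5],"turn":[0,0,0],"jaw":15},{"travel":[0,0,-12.3],"turn":[0,0,0],"jaw":15},{"travel":[0,0,-12.3],"turn":[0,0,0],"jaw":15}]}}

```text
clock: 35.95
position: [0.6142, 0.2138, 0.0436]
tcp_rot: [0.991, -0.135, -0.001, 0.001]
contact_force: [0.3, 0.1, 1.2]
grip_width: 0.0269
```

```bash
python3 -c "
from h import *
im=cams.capture('scene');to('sm',.0208)
cv2.imwrite('pics/s25.png',cv2.convertScaleAbs(cv2.resize(im[140:300,380:540,::-1],None,fx=4,fy=4),alpha=1.4))"
```

```text
t 36.0 p(cm) [61.5  21.44  4.45] phi -105.5 tilt [ 0.01 -0.02] w 0.0271 F [-0.5  0.2  0.4]
d(cm) sm [0.01 0.05] -2.37
```

View pics/s25.png

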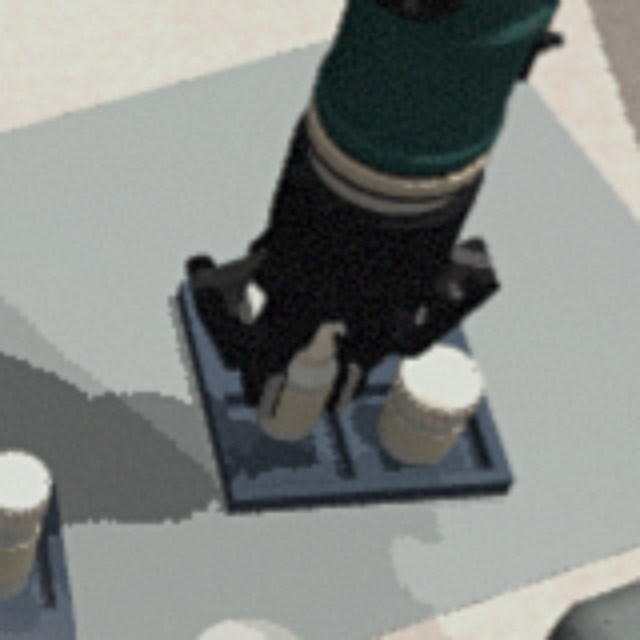

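The dropper is over the −y well, clear of the small jar. I'll lower it.

Call:
{"op": "arm_command", "data": {"steps": [{"travel":[0,0,-0.8],"turn":[0,0,0],"jaw":15},{"travel":[0,0,-1.4],"turn":[0,0,0],"jaw":15},{"travel":[0,0,-1.8],"turn":[0,0,0],"jaw":15},{"travel":[0,0,-2.1],"turn":[0,0,0],"jaw":15},{"travel":[0,0,-2.3],"turn":[0,0,0],"jaw":15},{"travel":[0,0,-2.4],"turn":[0,0,0],"jaw":15},{"travel":[0,0,-2.4],"turn":[0,0,0],"jaw":15}]}}

```text
clock: 36.88
position: [0.6148, 0.2153, 0.0209]
tcp_rot: [0.991, -0.135, -0.0, -0.0]
contact_force: [-0.2, -0.8, 4.7]
grip_width: 0.0269
```

```bash
python3 -c "
from h import *
im=cams.capture('scene');to('sm',.0208)
cv2.imwrite('pics/s26.png',cv2.convertScaleAbs(cv2.resize(im[140:300,380:540,::-1],None,fx=4,fy=4),alpha=1.4))"
```

```text
t 36.92 p(cm) [61.48 21.54  2.09] phi -105.5 tilt [0.01 0.01] w 0.0266 F [-1.3 -0.1  5.2]
d(cm) sm [ 0.03 -0.05] -0.01
```

View pics/s26.png

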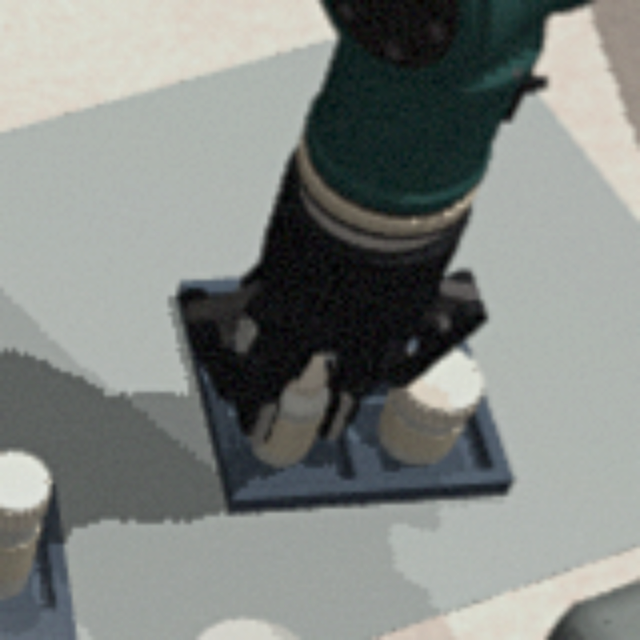

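Contact is 5 N. I'll open only to about 40 mm, because of the small jar, then rise and back away.

Call:
{"op": "arm_command", "data": {"steps": [{"travel":[0,0,0],"turn":[0,0,0],"jaw":36},{"travel":[0,0,0],"turn":[0,0,0],"jaw":42},{"travel":[0,0,0],"turn":[0,0,0],"jaw":46},{"travel":[0,0,0.5],"turn":[0,0,0],"jaw":46},{"travel":[0,0,3],"turn":[0,0,0],"jaw":46},{"travel":[0,0,7],"turn":[0,0,0],"jaw":46},{"travel":[0,0,12],"turn":[0,0,0],"jaw":46},{"travel":[0,0,17],"turn":[0,0,0],"jaw":46}]}}

```text
clock: 37.92
position: [0.6145, 0.2153, 0.192]
tcp_rot: [0.991, -0.135, -0.0, 0.0]
contact_force: [0.7, 0.0, 0.1]
grip_width: 0.0394
```

Call:
{"op": "arm_command", "data": {"steps": [{"travel":[-2,-5,3],"turn":[0,0,0],"jaw":46},{"travel":[-3,-10,5],"turn":[0,0,0],"jaw":46},{"travel":[-4,-15,5],"turn":[0,0,0],"jaw":46},{"travel":[-5,-20,5],"turn":[0,0,0],"jaw":46},{"travel":[-6,-25,5],"turn":[0,0,0],"jaw":46},{"travel":[-7,-30,5],"turn":[0,0,0],"jaw":46},{"travel":[-8,-35,5],"turn":[0,0,0],"jaw":46},{"travel":[-9,-40,5],"turn":[0,0,0],"jaw":46}]}}

```text
clock: 38.92
position: [0.5242, -0.1862, 0.2408]
tcp_rot: [0.991, -0.135, 0.0, -0.0]
contact_force: [-0.2, 0.7, 0.5]
grip_width: 0.0391
```

Call:
{"op": "arm_command", "data": {"steps": [{"travel":[-2,-6,0],"turn":[0,0,0],"jaw":46},{"travel":[-4,-12,0],"turn":[0,0,0],"jaw":46},{"travel":[-6,-18,0],"turn":[0,0,0],"jaw":46},{"travel":[-8,-24,0],"turn":[0,0,0],"jaw":46},{"travel":[-8,-24,0],"turn":[0,0,0],"jaw":46},{"travel":[-8,-24,0],"turn":[0,0,0],"jaw":46},{"travel":[-8,-24,0],"turn":[0,0,0],"jaw":46},{"travel":[-8,-24,0],"turn":[0,0,0],"jaw":46}]}}

```text
clock: 39.92
position: [0.4459, -0.4227, 0.2403]
tcp_rot: [0.991, -0.133, 0.0, -0.0]
contact_force: [-0.1, 0.6, 0.9]
grip_width: 0.0393
```

```bash
python3 -c "
from h import *
st()
im=cams.capture('scene');cv2.imwrite('pics/sf.png',im[:,:,::-1])
cv2.imwrite('pics/s27.png',cv2.convertScaleAbs(cv2.resize(im[160:320,300:520,::-1],None,fx=3.6,fy=3.6,interpolation=cv2.INTER_CUBIC),alpha=1.4))
im=cams.capture('top');cv2.imwrite('pics/tf.png',im[:,:,::-1])
cv2.imwrite('pics/t27.png',cv2.convertScaleAbs(cv2.resize(im[170:300,160:360,::-1],None,fx=4,fy=4,interpolation=cv2.INTER_CUBIC),alpha=1.6))"
```

```text
t 39.92 p(cm) [ 44.59 -42.27  24.03] phi -105.3 tilt [0.01 0.05] w 0.0393 F [-0.1  0.6  0.9]
```

View pics/s27.png

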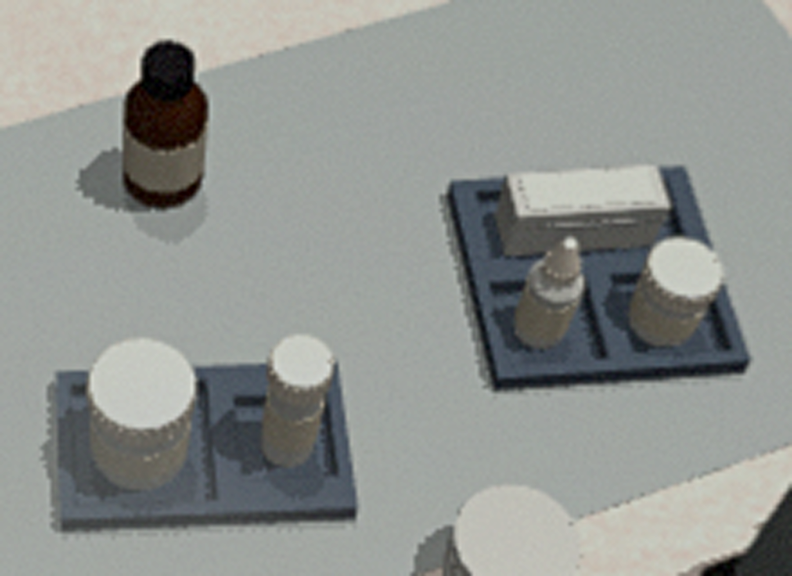

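View pics/t27.png

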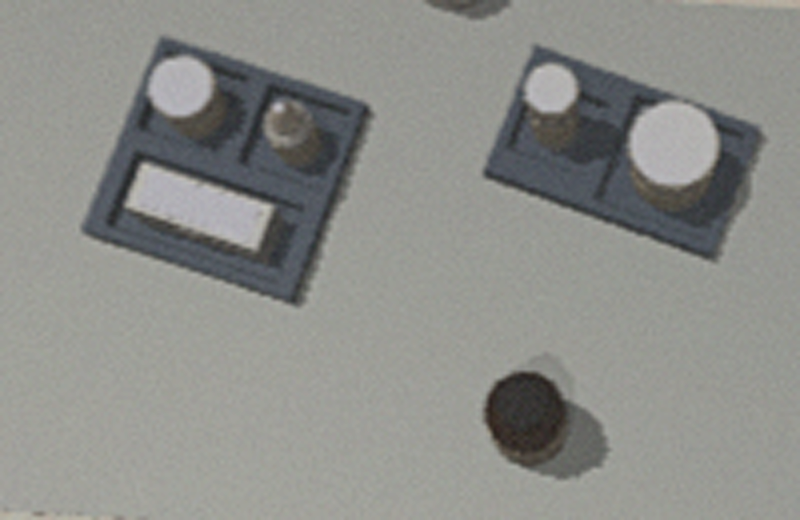

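Everything stands upright in its own well and the brown bottle hasn't moved. As a last check I'll triangulate the positions in the tray frames.

```bash
python3 - <<'E'
from h import *
S=lambda x,y:(300+x/3.6,160+y/3.6)
T=lambda x,y:(160+x/4,170+y/4)
for n,Tr,g,a,b,h in[('wide',T2,(0,-31),[S(142,384)],[T(673,144)],.069),('tall',T2,(0,42),[S(301,362)],[T(551,88)],.085),('small',T3,(31,33),[S(685,268)],[T(182,87)],.053),('drop',T3,(31,-33),[S(571,242)],[T(283,108)],.081),('box',T3,(-33,0),[S(506,172),S(658,166),S(668,209),S(517,216)],[T(276,205),T(146,162),T(124,207),T(263,252)],.041)]:
    X=tri(a,b)
    if n=='box': X=tri([a[0],a[1],a[2],a[3]],[b[3],b[2],b[1],b[0]])
    z=X[:,2].mean(); L=R2(-Tr[1])@(X[:,:2].mean(0)-Tr[0])*1000
    print(n,'tray xy mm',np.round(L,1),'goal',g,'top z',round(z,4),'expected',h)
print('brown',tri([S(169,58)],[T(526,408)]),'start [.444 .0622]')
E
```

```text
wide tray xy mm [ -1.4 -30.6] goal (0, -31) top z 0.0657 expected 0.069
tall tray xy mm [ 0.4 45.2] goal (0, 42) top z 0.083 expected 0.085
small tray xy mm [29.1 32.7] goal (31, 33) top z 0.0507 expected 0.053
drop tray xy mm [ 29.2 -35.1] goal (31, -33) top z 0.0812 expected 0.081
box tray xy mm [-33.   -1.2] goal (-33, 0) top z 0.0389 expected 0.041
brown [[0.44418747 0.06211359 0.09923931]] start [.444 .0622]
```

All of them are within about 4 mm of their well centres, the top heights match standing on the floor, and the brown bottle is unmoved. I'll hand in.

```bash
python3 -c "
from rig import manip
print(manip.hand_in())"
```

```text
the job is handed in; nothing more can be done
None
```

Both kits are made up, and I handed the job in at about 40 s of the 128 s allowed; the system gives no verdict back.

- **tray2:** the wide jar is in the large well and the tall bottle in the small well.
- **tray3:** the slide box lies lengthwise in the long well. The small jar is in the +y square well and the dropper bottle in the −y one.

I lowered each item until the wrist felt the well floor (about 3–7 N), then released it.

The last two-view check put every item within about 4 mm of its well's centre, all standing upright. The brown bottle measured within 1 mm of where it started, and the arm is parked clear of everything.

**Disagreement:** measured heights came out up to about 4 mm below the text's values at the start. At the end they were up to about 3 mm below, except the dropper, which matched. I put this down to the calibration offset, since the wrist contacts came at the expected heights.

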